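Lay out a footstool end frame for gluing

ROBOT

A 6-joint arm with a two-finger parallel gripper is mounted at the origin on the work surface. World frame = base frame: x ahead of the robot, y to its left, z up, the work surface at z = 0. Lengths are in m, angles in rad, forces in N, time in s.
With the tool pointing down it reaches from about 0.35 to 0.85 m from the base axis. Payload 8.1 kg.
Tool frame: the origin (TCP) lies midway between the tips of the shut fingers; the grasp point (between the pads) lies 19 mm behind it; z points along the fingers, y is the direction in which the jaws open and shut (so a half turn about z gives the same grasp; the last joint's range is limited). The gripper opens to 93 mm and grips with 3 to 60 N. Pads are 15 mm wide; open, the fingers measure 128 mm over their backs; the gripper's body (75 mm by 188 mm) begins 65 mm behind the grasp point.
Start: joints at [1.154, 0.13, 1.488, -0, 1.523, -0.085], TCP at [0.195, 0.567, 0.219] pointing down, gripper open.
Joint ranges: [-2.96, 2.96], [-0.89, 2.26], [0.02, 2.5], [-1.34, 4.48], [0, 2.73], [-2.66, 2.66]. Speed limits (rad/s): [2.39, 2.39, 2.79, 3.14, 3.14, 3.14].

INTERFACE

Orientations are given as a rotation vector (axis times angle).
In Python, from plant import robot, optics, ticket gives the robot as it stands.
- The arm moves only by the tool send_rows, never from a script. Its argument "targets" is a list of rows, each a list of 3 entries, a list of its own where there are three numbers: the opening, from -1 (shut) to 1 (fully open), then the shift along the tool's x, y, z in mm, then the turn about the tool's z in rad. A call has 1 to 12 rows; each row shifts and turns the commanded pose from where the row before left it, along the tool's axes as they then stand; what a row does not reach is not made up. A row lasts 1/10 s, in which the tool goes at most 50 mm and 8.59 degrees, less where a joint would pass 70% of its speed; a pose out of reach is approached as far as the arm can. A call with a gripper value outside its range is refused whole. The fingers move at their own pace and stop on an object; "newtons" is the grip in N (left out, the last holds). Time passes only in rows, so rows that do not move let the fingers close. It gives the time, the measured TCP pose, the force and the opening at its end, in the units of the state.
- robot.read_state(): the state, without advancing time (a new reading comes with each control period).
- optics.read_camera(name): name is "side" or "top" or "wrist"; returns a dict with "color" (400x640x3 uint8, red, green, blue), "K" (3x3 intrinsics, pixels), "position" and "orientation" of the camera in the world. Camera axes: x right, y up, looking along -z (the intrinsics and any distortion apply to the point x, -y, -z); pixel columns grow to the right and rows downward; lengths in m; the calibration is good to about 2 mm. A picture is of the moment at which its call begins. There is no depth.
- ticket.close_job(): hands the job in, once; it reports no verdict.
Trained networks look in the newest picture that a camera, given by its name, has taken for a name from the list of things; names that differ only in an ending like _2 or _b are one class to them, and where a whole thing is asked for, a point or a joint stands for the part that bears it (a point fixed in the world has none). Each returns a list of dicts, best first, with "confidence" (0 to 1); they miss things now and then, are a little off and sometimes report something else, mostly with a low value. They report only what shows in the picture. A call takes as long as a camera call. They do not tell look-alikes from the thing itself.
- optics.cut_out(camera, name): "region" (400x640 bool, what is visible of it) and "point" ([column, row] in pixels, amid what is visible of it).
The state is a dict: "t": time; "q": joint angles; "dq": joint speeds; "joint_torque": joint torques, N m; "tool_pos": TCP position; "orientation": TCP orientation; "force": force on the tool from outside, world axes, zero at the start; "wrist_torque": the same for the moment, N m; "opening": finger opening in m.
Only numpy, scipy, OpenCV 4.12 (cv2) and the standard library are available. Lean on these libraries where they do the work, as an engineer would, in place of code of your own. Each camera call takes 0.05 s, during which the arm holds its last target.

TASK

Lay out the end frame of the footstool on the white layout board ready for gluing, every part lying flat on its own drawn outline: the two legs at the sides with their heads at the far end and their tapered sides facing each other, the deep apron between the leg heads with its arched edge towards the feet, and the narrow stretcher between the legs lower down. Then lay the small seat cleat on top of the apron, centred along its straight edge and flush with it. Let go of everything, and do not disturb the filler tub, the glue bottle or the sanding block.

Things in the scene. Friction and masses are not known exactly. Their poses are not given: they have to be found in the camera images.
- leg_left: Left leg, bare wood, flat: 180 mm long (x, +x to its head), 32 thick (z). Square for x -10..+90: y -16..+16. Below that the -y side alone tapers in, to a 20 wide foot at x = -90; the +y side is straight. Grip across y near x = +15. Origin: underside, mid length, mid 32 width. 120 g. Starts head roughly away from the robot. Outline on the board: (0, +90), x along board x.
- leg_right: Right, mirrored leg, bare wood, flat: 180 mm long (x, +x to its head), 32 thick (z). Square for x -10..+90: y -16..+16. Below that the +y side alone tapers in, to a 20 wide foot at x = -90; the -y side is straight. Grip across y near x = +15. Origin: underside, mid length, mid 32 width. 120 g. Starts head roughly away from the robot. Outline on the board: (0, -90), x along board x.
- apron: Deep rail, flat: 100 mm long (y), 44 wide (x), 20 thick (z), 2 dowels 12 long at each end. Edge x = +22 is straight, its top; edge x = -22 has an arch 10 deep, 72 long, so mid-length wood is x -12..+22: grip there across x, centred on x = +5. Origin: underside centre of 44 x 100. 60 g. Starts long axis away from the robot, straight edge to the left. Outline on board: (+68, 0), x along board x.
- stretcher: Narrow rail, bare wood, plain bar lying flat: 108 mm long (its y), 26 wide (x), 20 thick (z), one dowel sticking 12 out of each end. Same either way round. Origin: centre of the underside. 40 g. Starts on the bench, long axis pointing roughly away from the robot. Outline on the board: (-40, 0), x along board x.
- cleat: Seat cleat, the smallest part: square stick of bare wood, no dowels, 84 mm long (its y), 18 wide (x), 18 thick (z), two dark screw heads on top. Same either way round. Origin: centre of the underside. 20 g. Starts on the bench, long axis roughly away from the robot. Its place is on the apron: origin at x = +13, y = 0, z = +20 in the apron's frame.
- board: Board 216 mm (x) by 248 (y), 12 thick, fixed to the bench, with the parts' full-size outlines in dark 2 mm lines. Origin: centre of the underside; top face z = +12. +x: the end for the leg heads, within 0.35 rad of away from the robot; +y: its left. Part origins belong at the board x, y (mm) told with each part; dowel tips then stay 12 mm off the legs. The cleat is drawn inside the apron.
- filler_tub: Bystander: low open metal tub of wood filler with a paper band, 84 across, 45 high, at the far right. Origin: centre of the underside.
- glue_bottle: Bystander: white plastic glue bottle with a black cap, 60 across, 150 high, standing at the far left. Origin: centre of the underside.
- sanding_block: Bystander: cork sanding block, 105 x 60 x 30 high, on the right, the outermost thing there. Origin: centre of the underside.
Mind the look-alikes: they are no part of the job. Leave any red or turquoise look-alike of the leg_left alone. What is shaped like the apron but pink is not meant.

How it is judged:
By the outcome, as a careful person would: the job done as asked, in the order asked, and still so for the second after the job is handed in, with the robot touching nothing.
It also fails if it takes over 122 s, if anything falls off the work surface, if the arm or the gripper's body presses on something with over 40 N, if the wrist force passes 120 N, or if a joint passes its speed limit or range.

## Working session

There is one attempt and no reset: what is moved stays moved. The work goes in short steps, Python scripts to look and compute and a tool call to move; the robot and the scene stay as the last step left them, time stands still between calls to the robot, and variables do not carry over. Pictures are saved under pics/ and viewed, and the job is handed in when it is done.

Besides the shell and the picture viewer there is one more tool, called after "Emit:" as a command line: name --argument value ..., lists and objects as JSON in quotes. send_rows: Moves the arm, as the interface text tells. Its arguments: {"type":"object","properties":{"targets":{"type":"array","items":{"type":"array"}},"newtons":{"type":"number"}},"required":["targets"]}

```bash
ls; mkdir -p pics; python3 - <<'E'
from plant import robot, optics, ticket
import cv2
print(robot.read_state())
for n in ("top","side","wrist"):
    r=optics.read_camera(n); cv2.imwrite(f"pics/{n}0.png",r["color"][:,:,::-1]); print(n,r["K"],r["position"],r["orientation"],[k for k in r])
E
```

```text
pics
{'t': 0.0, 'q': array([ 1.15359257e+00,  1.31151306e-01,  1.48927883e+00, -2.58992071e-05,
        1.52301784e+00, -8.54326028e-02]), 'dq': array([-0.00115676, -0.00206437, -0.00069606,  0.00041737, -0.0010261 ,
        0.00114369]), 'joint_torque': array([-1.86893344e-04, -5.59864175e+01, -4.91740751e+01,  7.66882603e-02,
        3.60034034e-02, -1.67413727e-04]), 'tool_pos': array([0.19520207, 0.56674668, 0.2175936 ]), 'orientation': array([-5.1868384e-01, -3.0980352e+00,  2.8324893e-03]), 'force': array([-0.47832397, -0.73060191,  0.29084117]), 'wrist_torque': array([ 0.03378179, -0.02675141, -0.0767841 ]), 'opening': 0.09293954591461707}
top [[481.17977319   0.         321.66695228]
 [  0.         481.17977319 198.94373476]
 [  0.           0.           1.        ]] [ 0.28530238 -0.05070609  1.35013535] [ 0.12089224 -0.12919817 -1.5490396 ] ['color', 'K', 'position', 'orientation']
side [[474.52731337   0.         319.4862525 ]
 [  0.         474.52731337 203.10838492]
 [  0.           0.           1.        ]] [ 0.38997572 -1.12530301  1.01621728] [ 0.83866531 -0.04269323 -0.05150134] ['color', 'K', 'position', 'orientation']
wrist [[340.56972664   0.         323.14207166]
 [  0.         340.56972664 197.54770942]
 [  0.           0.           1.        ]] [0.11842626 0.59374205 0.3849569 ] [-0.26153628 -0.18393497  1.22942585] ['color', 'K', 'position', 'orientation']
```

View pics/top0.png

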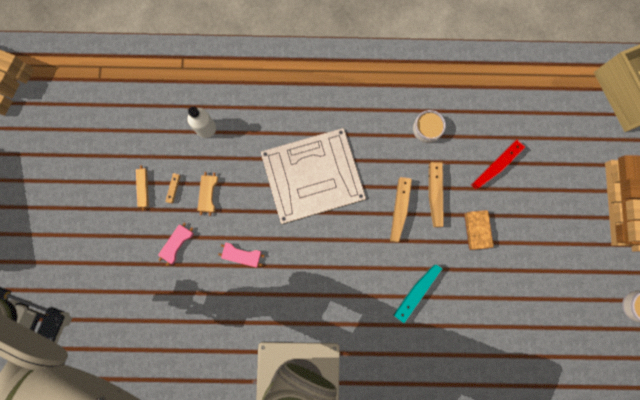

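View pics/side0.png

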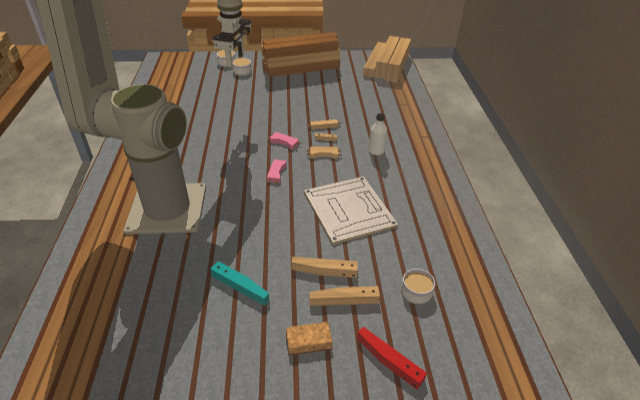

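View pics/wrist0.png

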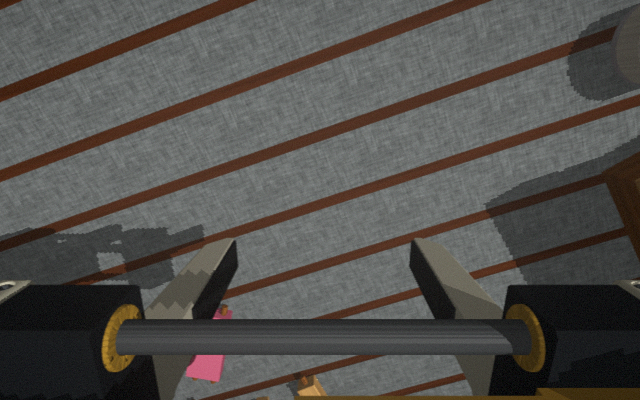

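The top view shows the board at about (314,175). The bare-wood legs are at (401,210) and (437,195), and left of the board are the stretcher/cleat/apron candidates at (142,188), (173,187) and (208,193). The red (498,164), turquoise (419,293) and pink (175,244), (241,255) things are look-alikes. Next I'll enlarge these and run the networks.

```bash
cat > h.py <<'E'
from plant import robot, optics, ticket
import cv2, numpy as np
from scipy.spatial.transform import Rotation as R
def cam(n): 
    return optics.read_camera(n)
def proj(c,P):
    Rm=R.from_rotvec(c["orientation"]).as_matrix()
    p=(np.atleast_2d(P)-c["position"])@Rm
    p=p*[1,-1,-1]
    u=p@c["K"].T
    return u[:,:2]/u[:,2:]
def unproj(c,uv,z):
    Rm=R.from_rotvec(c["orientation"]).as_matrix()
    uv=np.atleast_2d(uv).astype(float)
    d=np.c_[uv,np.ones(len(uv))]@np.linalg.inv(c["K"]).T
    d=(d*[1,-1,-1])@Rm.T
    t=(z-c["position"][2])/d[:,2]
    return c["position"]+d*t[:,None]
E
python3 - <<'E'
from h import *
c=cam("top"); im=c["color"][:,:,::-1].copy()
np.save("top0.npy",c["color"])
cv2.imwrite("pics/legs.png",cv2.resize(im[130:260,370:530],None,fx=4.5,fy=4.5,interpolation=cv2.INTER_CUBIC))
cv2.imwrite("pics/small.png",cv2.resize(im[150:280,120:280],None,fx=4.5,fy=4.5,interpolation=cv2.INTER_CUBIC))
cv2.imwrite("pics/board.png",cv2.resize(im[120:230,250:380],None,fx=5,fy=5,interpolation=cv2.INTER_CUBIC))
for n in "leg_left leg_right apron stretcher cleat board filler_tub glue_bottle sanding_block".split():
    for d in optics.cut_out("top",n):
        print(n,round(d["confidence"],2),d["point"],d["region"].sum(), unproj(c,d["point"],0.02)[0].round(3))
print("t",robot.read_state()["t"])
E
```

```text
leg_left 0.7 [399.1, 203.8] 779 [ 0.49  -0.273  0.02 ]
leg_left 0.58 [499.3, 161.0] 728 [ 0.618 -0.559  0.02 ]
leg_left 0.57 [416.3, 292.0] 863 [ 0.248 -0.318  0.02 ]
leg_right 0.63 [435.6, 194.3] 919 [ 0.519 -0.376  0.02 ]
apron 0.89 [176.6, 243.0] 603 [0.369 0.341 0.02 ]
apron 0.87 [204.7, 192.3] 667 [0.512 0.272 0.02 ]
apron 0.73 [238.7, 255.9] 580 [0.337 0.169 0.02 ]
stretcher 0.83 [142.4, 189.4] 448 [0.517 0.447 0.02 ]
cleat 0.52 [171.3, 191.1] 224 [0.514 0.366 0.02 ]
board 0.8 [312.4, 176.8] 6570 [ 0.562 -0.029  0.02 ]
filler_tub 0.63 [428.4, 124.4] 800 [ 0.722 -0.359  0.02 ]
glue_bottle 0.57 [199.0, 122.8] 618 [0.714 0.3   0.02 ]
sanding_block 0.37 [143.8, 188.7] 448 [0.519 0.443 0.02 ]
t 0.65
```

View pics/legs.png

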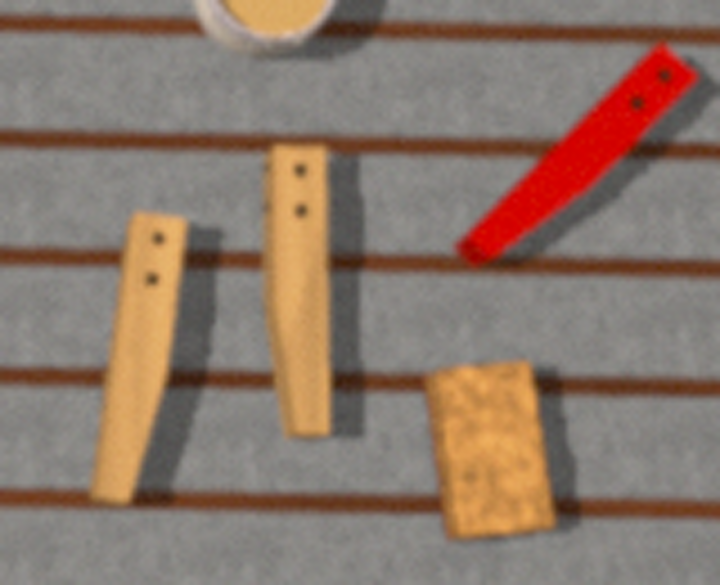

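View pics/small.png

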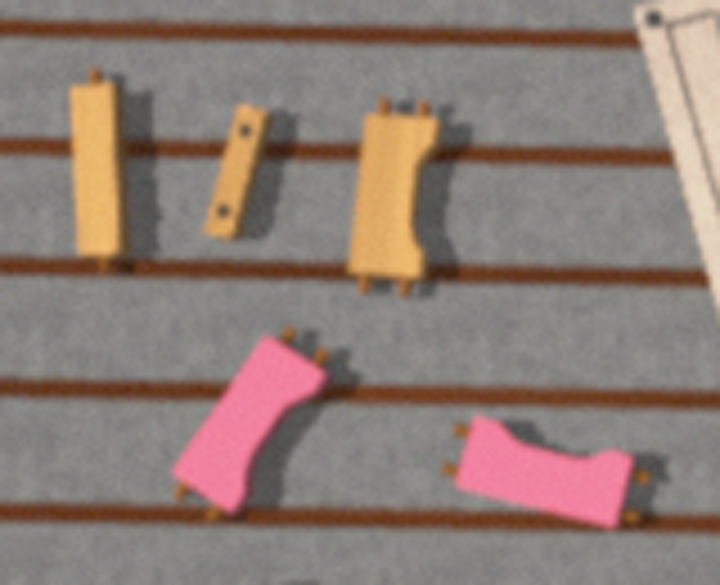

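View pics/board.png

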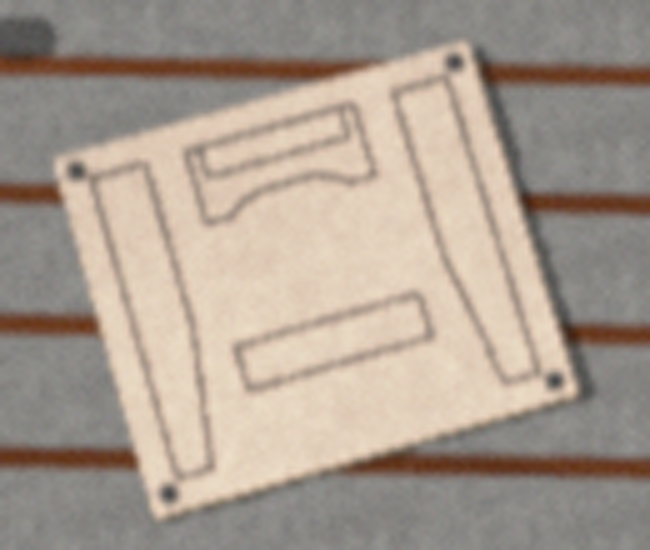

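Leg at (401,210): with the head (screw holes) far, its right (-y) side tapers, so it is leg_left. Leg at (437,195): its left side tapers, so it is leg_right. The apron is the bare-wood one at (208,193), not pink. The stretcher with dowels is at (142,188), and the cleat with screw heads is at (173,187). Next I'll fit poses by silhouette in the top and side views.

```bash
cat > fit.py <<'E'
from h import *
from scipy.optimize import minimize
def arch():
    xs=np.linspace(-36,36,13); r=(36**2+10**2)/20
    return [(-22+ (np.sqrt(r*r-y*y)-(r-10)),y) for y in xs]
POLY={
"leg_left":(np.array([(90,16),(90,-16),(-10,-16),(-90,-4),(-90,16)])/1e3,.032),
"leg_right":(np.array([(90,-16),(90,16),(-10,16),(-90,4),(-90,-16)])/1e3,.032),
"apron":(np.array([(22,50),(22,-50),(-22,-50)]+arch()+[(-22,50)])/1e3,.020),
"stretcher":(np.array([(13,54),(13,-54),(-13,-54),(-13,54)])/1e3,.020),
"cleat":(np.array([(9,42),(9,-42),(-9,-42),(-9,42)])/1e3,.018),
"board":(np.array([(108,124),(108,-124),(-108,-124),(-108,124)])/1e3,.012)}
def place(P,p):
    c,s=np.cos(p[2]),np.sin(p[2]); return P@np.array([[c,s],[-s,c]])+p[:2]
def sil(c,name,p,z0,box,f=6):
    P,h=POLY[name]; Q=place(P,p)
    lo=proj(c,np.c_[Q,np.full(len(Q),z0)]); hi=proj(c,np.c_[Q,np.full(len(Q),z0+h)])
    x0,y0,x1,y1=box; m=np.zeros(((y1-y0)*f,(x1-x0)*f),np.uint8)
    t=lambda a:np.round(((a-[x0-.5,y0-.5])*f-.5)*16).astype(np.int32)
    cv2.fillPoly(m,[t(lo)],255,shift=4); cv2.fillPoly(m,[t(hi)],255,shift=4)
    for i in range(len(Q)):
        j=(i+1)%len(Q); cv2.fillConvexPoly(m,t(np.array([lo[i],lo[j],hi[j],hi[i]])),255,shift=4)
    return cv2.resize(m,(x1-x0,y1-y0),interpolation=cv2.INTER_AREA)/255.
def fit(obs,name,p0,z0,bs=2.0):
    # obs: list of (cam, softmask full)
    data=[]
    for c,m in obs:
        P,h=POLY[name]; uv=proj(c,np.c_[place(P,p0),np.full(len(P),z0+h/2)])
        b=[max(0,int(uv[:,0].min())-18),max(0,int(uv[:,1].min())-18),min(640,int(uv[:,0].max())+18),min(400,int(uv[:,1].max())+18)]
        data.append((c,m[b[1]:b[3],b[0]:b[2]],b))
    def cost(v):
        p=np.array(p0)+np.array(v)*[.01,.01,.1]
        return sum(((sil(c,name,p,z0,b)-m)**2).sum()/m.sum() for c,m,b in data)
    best=None
    for da in (0,):
        r=minimize(cost,[0,0,da],method="Nelder-Mead",options=dict(initial_simplex=[[0,0,0],[1,0,0],[0,1,0],[0,0,1]],xatol=.005,fatol=1e-5,maxiter=300))
        if best is None or r.fun<best.fun: best=r
    return np.array(p0)+best.x*[.01,.01,.1],best.fun
def woodmask(c):
    im=cv2.GaussianBlur(c["color"],(0,0),.5); hsv=cv2.cvtColor(im,cv2.COLOR_RGB2HSV)
    h,s,v=[hsv[...,i].astype(float) for i in range(3)]
    m=((h>10)&(h<24)&(s>85)&(v>105)).astype(np.uint8)
    n,l,st,_=cv2.connectedComponentsWithStats(m)
    for i in range(1,n):
        if st[i,4]<40: m[l==i]=0
    return m.astype(float)
def boardmask(c):
    im=cv2.GaussianBlur(c["color"],(0,0),.5); hsv=cv2.cvtColor(im,cv2.COLOR_RGB2HSV)
    h,s,v=[hsv[...,i].astype(float) for i in range(3)]
    m=((v>150)&(s<85)&(h>5)&(h<25)).astype(np.uint8)
    return cv2.morphologyEx(m,cv2.MORPH_CLOSE,np.ones((7,7),np.uint8)).astype(float)
E
python3 - <<'E'
from fit import *
cs={n:cam(n) for n in ("top","side")}
init={"leg_left":(.497,-.275,-.05),"leg_right":(.527,-.376,.06),"apron":(.507,.262,1.5),"stretcher":(.525,.447,1.6-1.57),"cleat":(.52,.366,0),"board":(.56,-.029,.22)}
Rm=R.from_rotvec(cs["top"]["orientation"]).as_matrix(); print("top cam right",Rm[:,0].round(3),"up",Rm[:,1].round(3))
wm={n:woodmask(c) for n,c in cs.items()}; bm={n:boardmask(c) for n,c in cs.items()}
for n in wm: cv2.imwrite(f"pics/m_{n}.png",np.hstack([wm[n],bm[n]])[:, :]*255)
init["stretcher"]=(.525,.447,0.05)
for k,p0 in init.items():
    m=bm if k=="board" else wm
    for use in (("top",),("side",),("top","side")):
        p,f=fit([(cs[n],m[n]) for n in use],k,p0,0)
        print(k,use,p.round(4),round(f,3))
E
```

```text
top cam right [ 0.018 -1.     0.007] up [0.987 0.018 0.159]
leg_left ('top',) [ 0.4726 -0.2771 -0.1408] 0.09
leg_left ('side',) [ 0.4714 -0.275  -0.1489] 0.093
leg_left ('top', 'side') [ 0.472  -0.2764 -0.1486] 0.205
leg_right ('top',) [ 0.5218 -0.3763 -0.0101] 0.099
leg_right ('side',) [ 0.5184 -0.3745 -0.0132] 0.256
leg_right ('top', 'side') [ 0.5188 -0.3758 -0.0089] 0.387
apron ('top',) [0.5106 0.2671 1.5273] 0.111
apron ('side',) [0.5087 0.268  1.5487] 0.368
apron ('top', 'side') [0.5102 0.2676 1.5338] 0.487
stretcher ('top',) [ 0.5241  0.4546 -1.4256] 0.425
stretcher ('side',) [0.5168 0.4084 0.3444] 0.82
stretcher ('top', 'side') [0.5265 0.4112 0.08  ] 1.877
cleat ('top',) [0.5253 0.3673 1.4028] 0.74
cleat ('side',) [ 0.5365  0.4019 -0.3067] 0.956
cleat ('top', 'side') [ 0.5377  0.406  -0.0826] 2.045
board ('top',) [ 0.5715 -0.027   0.3083] 0.011
board ('side',) [ 0.5696 -0.0193  0.3077] 0.046
board ('top', 'side') [ 0.5708 -0.0256  0.3109] 0.072[ WARN:0@3.480] global loadsave.cpp:1063 imwrite_ Unsupported depth image for selected encoder is fallbacked to CV_8U.
```

```bash
python3 -c "
import cv2;a=cv2.imread('pics/m_top.png');b=cv2.imread('pics/m_side.png');import numpy as np;cv2.imwrite('pics/mm.png',cv2.resize(np.vstack([a,b]),(800,500)))"
```

```text
(no output)
```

View pics/mm.png

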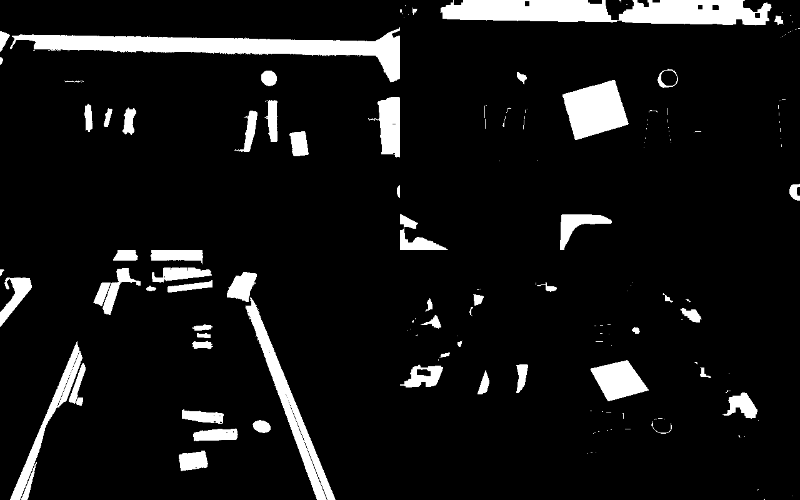

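```bash
cat > plan.py <<'E'
from h import *
def toolrel(st,x,y,z,yawjaw=None):
    """shift in tool axes mm to reach x,y,z with present axes; turn about tool z to make jaw (tool y) along world angle yawjaw (mod pi)"""
    Rm=R.from_rotvec(st["orientation"]).as_matrix()
    d=Rm.T@(np.array([x,y,z])-st["tool_pos"])*1e3
    out="shift(tool mm) %s"%d.round(1)
    if yawjaw is not None:
        yj=Rm[:,1]; cur=np.arctan2(yj[1],yj[0])
        dw=(yawjaw-cur+np.pi/2)%np.pi-np.pi/2
        out+=" turn %.3f (alt %.3f)"%(-dw, -dw+np.pi*np.sign(dw))
    print(out," tilt",Rm[:,2].round(4),"q6 %.3f"%st["q"][5])
E
python3 - <<'E'
from fit import *
from plan import *
cs={n:cam(n) for n in ("top",)}
wm={n:woodmask(c) for n,c in cs.items()}
for k,p0 in {"stretcher":(.52,.447,1.57),"cleat":(.52,.366,1.4)}.items():
    p,f=fit([(cs["top"],wm["top"])],k,p0,0); print(k,p.round(4),round(f,3))
st=robot.read_state(); Rm=R.from_rotvec(st["orientation"]).as_matrix(); print(Rm.round(3))
c=cam("wrist"); Rc=R.from_rotvec(c["orientation"]).as_matrix()
print("cam pos in tool",(Rm.T@(c["position"]-st["tool_pos"])).round(4),"look dir in tool",(Rm.T@-Rc[:,2]).round(3))
toolrel(st,.44,-.30,.25,1.57-.149)
E
```

```text
stretcher [0.5228 0.4544 1.7121] 0.154
cleat [0.5253 0.3673 1.393 ] 0.158
[[-0.945  0.326 -0.   ]
 [ 0.326  0.945 -0.   ]
 [-0.    -0.    -1.   ]]
cam pos in tool [ 0.0814  0.0002 -0.1673] look dir in tool [-0.295 -0.     0.955]
shift(tool mm) [-513.7 -740.3  -31.3] turn -0.182 (alt 2.960)  tilt [-0.e+00 -1.e-04 -1.e+00] q6 -0.085
```

Emit:
send_rows --targets '[[0,[-40,-14,-4],0],[0,[-40,-14,-4],0],[0,[-40,-14,-4],0],[0,[-40,-14,-4],0],[0,[-40,-14,-4],0],[0,[-40,-14,-4],0],[0,[-40,-14,-4],0],[0,[-40,-14,-4],0],[0,[0,0,0],-0.11],[0,[0,0,0],-0.11],[0,[0,0,0],-0.11],[0,[0,0,0],0]]'

```text
t: 2.05
tool_pos: [0.4617, 0.357, 0.2507]
orientation: [0.001, 3.142, 0.0]
force: [-0.5, 0.3, -0.1]
opening: 0.0465
```

```bash
cat > look.py <<'E'
import sys
from fit import *
def look(tag):
    c=cam("wrist"); cv2.imwrite(f"pics/w_{tag}.png",c["color"][:,:,::-1]); return c
def overlay(c,items,tag,cam_="w"):
    im=c["color"][:,:,::-1].copy()
    for k,p,z0 in items:
        P,h=POLY[k]
        q=proj(c,np.c_[place(P,p),np.full(len(P),z0+h)])
        cv2.polylines(im,[np.round(q*16).astype(np.int32)],True,(255,0,0),1,cv2.LINE_AA,shift=4)
    cv2.imwrite(f"pics/{cam_}_{tag}.png",im); return im
E
python3 - <<'E'
from look import *
c=cam("wrist")
print(robot.read_state()["tool_pos"],robot.read_state()["t"])
wm=woodmask(c); cv2.imwrite("pics/wmask.png",(wm*255).astype(np.uint8))
it=[]
for k,p0 in {"stretcher":(.5228,.4544,1.69),"cleat":(.5253,.3673,1.393),"apron":(.5106,.2671,1.5273)}.items():
    p,f=fit([(c,wm)],k,p0,0); print(k,p.round(4),round(f,3)); it.append((k,p,0))
overlay(c,it,"small1")
E
```

```text
[0.46153963 0.35710826 0.25064079] 2.1
stretcher [0.5259 0.4537 1.7192] 0.18
cleat [0.5262 0.366  1.3731] 0.098
apron [0.5129 0.2655 1.5164] 0.078
```

View pics/w_small1.png

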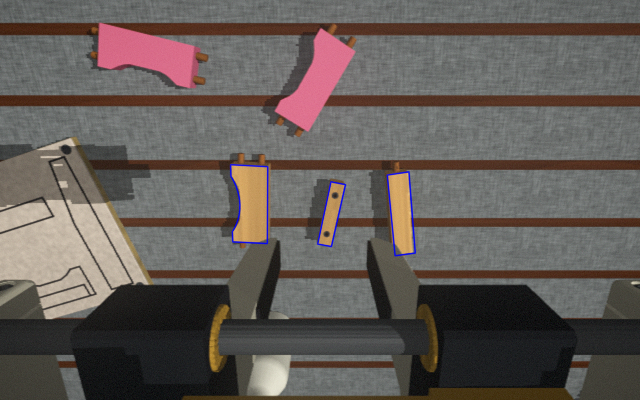

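Overlay in the wrist view: apron (251,205), cleat (331,213), stretcher (401,213) are all outlined well. Image down points away from the robot. Next, the board.

Emit:
send_rows --targets '[[0,[-10,-38,-5],0],[0,[-10,-38,-5],0],[0,[-10,-38,-5],0],[0,[-10,-38,-5],0],[0,[-10,-38,-5],0],[0,[-10,-38,-5],0],[0,[-10,-38,-5],0],[0,[-10,-38,-5],0],[0,[-10,-38,-5],0],[0,[-10,-38,-5],0],[0,[0,0,0],0]]'

```text
t: 3.2
tool_pos: [0.5616, -0.0272, 0.3012]
orientation: [0.015, 3.141, -0.003]
force: [-0.6, 0.5, 0.1]
opening: 0.0468
```

```bash
python3 - <<'E'
from look import *
c=cam("wrist")
print(robot.read_state()["tool_pos"],robot.read_state()["t"])
bm=boardmask(c); cv2.imwrite("pics/wmask.png",(bm*255).astype(np.uint8))
cv2.imwrite("pics/w_b0.png",c["color"][:,:,::-1])
import pickle; pickle.dump(c,open("cb.pkl","wb"))
p=(.5715,-.027,.308)
it=[("board",p,0)]
OUT={"leg_left":(0,.09),"leg_right":(0,-.09),"apron":(.068,0),"stretcher":(-.04,0)}
for k,o in OUT.items():
    q=place(np.array([o]),p)[0]; it.append((k,(q[0],q[1],p[2]),.012-POLY[k][1]))
overlay(c,it,"board1")
E
```

```text
[ 0.56117431 -0.02507079  0.30084084] 3.25
```

View pics/w_board1.png

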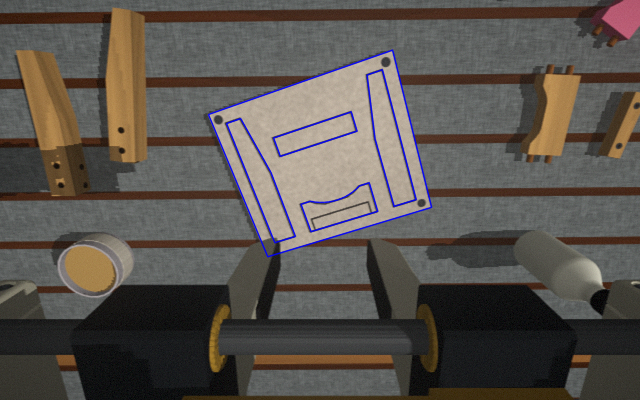

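The board overlay from the top fit sits nearly on the drawn lines (board corners at (208,115), (393,50), (432,207), (268,256)). I'll refine it on the drawn lines and fit the legs in the same picture.

```bash
cat > bfit.py <<'E'
from look import *
OUT={"leg_left":(0,.09),"leg_right":(0,-.09),"apron":(.068,0),"stretcher":(-.04,0)}
def pts(P,n=40):
    Q=np.vstack([P,P[:1]]); o=[]
    for a,b in zip(Q[:-1],Q[1:]):
        m=max(2,int(np.linalg.norm(b-a)/.002)); o+=[a+(b-a)*t for t in np.linspace(0,1,m,endpoint=False)]
    return np.array(o)
def boardfit(c,p0,names=tuple(OUT),valid=None):
    g=cv2.cvtColor(c["color"],cv2.COLOR_RGB2GRAY).astype(np.float32)
    L=np.vstack([pts(POLY[k][0])+OUT[k] for k in names])
    bh=cv2.morphologyEx(g,cv2.MORPH_BLACKHAT,np.ones((9,9))); 
    def cost(v,s):
        p=np.array(p0)+np.array(v)*[.005,.005,.03]
        uv=proj(c,np.c_[place(L,p),np.full(len(L),.012)]).astype(np.float32)
        b=cv2.GaussianBlur(bh,(0,0),s)
        ok=(uv[:,1]<250) if valid is None else valid(uv)
        val=cv2.remap(b,uv[None,:,0],uv[None,:,1],cv2.INTER_LINEAR)[0]
        return -val[ok].mean()
    x=np.zeros(3)
    for s in (2,.8):
        r=minimize(cost,x,args=(s,),method="Nelder-Mead",options=dict(initial_simplex=x+np.vstack([np.zeros(3),np.eye(3)]),xatol=.01,fatol=1e-4)); x=r.x
    return np.array(p0)+x*[.005,.005,.03],r.fun
E
python3 - <<'E'
from bfit import *
import pickle
c=pickle.load(open("cb.pkl","rb"))
p,f=boardfit(c,(.5715,-.027,.308)); print("board",p.round(4),f)
ct=cam("top"); print("board top",boardfit(ct,(.5715,-.027,.308),valid=lambda uv:uv[:,1]<400))
wm=woodmask(c)
for k,p0 in {"leg_left":(.4726,-.277,-.145),"leg_right":(.52,-.376,-.01)}.items():
    q,f=fit([(c,wm)],k,p0,0); print(k,q.round(4),round(f,3))
E
```

```text
board [ 0.5717 -0.0281  0.3059] -69.9898452758789
board top (array([ 0.57086256, -0.02803458,  0.30054391]), np.float64(-31.061920166015625))
leg_left [ 0.4744 -0.2768 -0.1447] 0.03
leg_right [ 0.5187 -0.3765 -0.0105] 0.473
```

```bash
python3 - <<'E'
from plan import *
st=robot.read_state(); print(st["tool_pos"]); toolrel(st,.4892,-.279,.10,1.571-.145)
E
```

```text
[ 0.56084259 -0.02357979  0.30057598]
shift(tool mm) [  70.1 -255.9  200.5] turn 0.139 (alt -3.003)  tilt [-1.e-04  3.e-04 -1.e+00] q6 -1.698
```

Emit:
send_rows --targets '[[0.3,[9,-32,20],0],[0.3,[9,-32,20],0],[0.3,[9,-32,20],0],[0.3,[9,-32,20],0],[0.3,[9,-32,20],0],[0.3,[9,-32,20],0],[0.3,[8,-32,20],0],[0.3,[8,-32,20],0],[0.3,[0,0,20],0.07],[0.3,[0,0,10],0.069],[0.3,[0,0,0],0]]'

```text
t: 4.4
tool_pos: [0.4894, -0.2768, 0.1083]
orientation: [-0.223, -3.13, -0.004]
force: [0.5, 0.4, 0.6]
opening: 0.0604
```

```bash
python3 - <<'E'
from look import *
from plan import *
c=cam("wrist"); st=robot.read_state(); print(st["t"],st["tool_pos"],st["opening"])
wm=woodmask(c)
q,f=fit([(c,wm)],"leg_left",(.4744,-.2768,-.145),0); print(q.round(4),round(f,3))
overlay(c,[("leg_left",q,0)],"ll")
g=place(np.array([[.015,0]]),q)[0]; toolrel(st,g[0],g[1],.005,np.pi/2+q[2])
E
```

```text
4.45 [ 0.49017398 -0.27721367  0.10979554] 0.06042233675289921
[ 0.4752 -0.2765 -0.1423] 0.03
shift(tool mm) [ -0.3  -1.6 104.8] turn 0.003 (alt -3.138)  tilt [-0.0015  0.0014 -1.    ] q6 -2.038
```

View pics/w_ll.png

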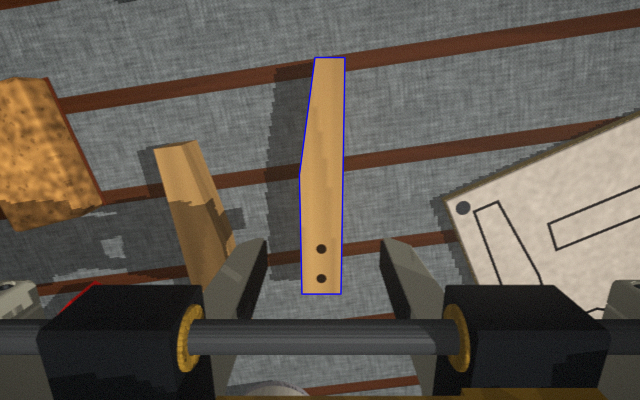

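Leg_left fills the overlay (300–344, 57–293) and is centred between the fingers. I'll descend, grip and lift.

Emit:
send_rows --targets '[[0.3,[0,-2,30],0],[0.3,[0,0,30],0],[0.3,[0,0,25],0],[0.3,[0,0,13],0],[0.3,[0,0,6],0],[0.3,[0,0,0],0],[-0.6,[0,0,0],0],[-0.6,[0,0,0],0],[-0.6,[0,0,0],0],[-0.6,[0,0,0],0],[-0.6,[0,0,0],0]]' --newtons 25

```text
t: 5.55
tool_pos: [0.4905, -0.2811, 0.0073]
orientation: [0.221, 3.133, -0.0]
force: [0.4, 0.6, 4.3]
opening: 0.0317
```

```bash
python3 - <<'E'
from plan import *
st=robot.read_state(); print(st["tool_pos"],st["force"],st["opening"],st["orientation"])
E
```

```text
[ 0.49049317 -0.28107381  0.00731058] [0.36012758 0.6208462  4.27713246] 0.03170892774210357 [ 2.21090290e-01  3.13288762e+00 -4.94662536e-04]
```

Emit:
send_rows --targets '[[-0.6,[0,0,-15],0],[-0.6,[0,0,-30],0],[-0.6,[0,0,-35],0],[-0.6,[0,0,0],0]]'

```text
t: 5.95
tool_pos: [0.4933, -0.2833, 0.0933]
orientation: [0.22, 3.126, -0.008]
force: [-0.4, -0.2, -0.5]
opening: 0.0321
```

```bash
python3 - <<'E'
from plan import *
st=robot.read_state(); print(st["tool_pos"],st["force"],st["opening"]); toolrel(st,.5597,.0625,.10,np.pi/2+.306)
E
```

```text
[ 0.49327998 -0.28325223  0.09334778] [-0.35150356 -0.22883197 -0.50737279] 0.032139272827255524
shift(tool mm) [-17.3 351.6  -8.1] turn -0.447 (alt 2.695)  tilt [ 0.0076 -0.0056 -1.    ] q6 -2.041
```

Emit:
send_rows --targets '[[-0.6,[-2,35,0],0],[-0.6,[-2,35,0],0],[-0.6,[-2,35,0],0],[-0.6,[-2,35,0],0],[-0.6,[-2,35,0],0],[-0.6,[-2,35,0],0],[-0.6,[-2,35,0],0],[-0.6,[-2,35,0],0],[-0.6,[-1,35,0],-0.1],[-0.6,[0,36,0],-0.12],[-0.6,[0,0,0],-0.12],[-0.6,[0,0,0],-0.107]]'

```text
t: 7.15
tool_pos: [0.552, 0.0659, 0.0863]
orientation: [0.49, -3.102, 0.0]
force: [-0.5, -0.3, -2.0]
opening: 0.0318
```

Emit:
send_rows --targets '[[-0.6,[0,0,0],0],[-0.6,[0,0,0],0],[-0.6,[0,0,0],0]]'

```text
t: 7.45
tool_pos: [0.5524, 0.0643, 0.0865]
orientation: [0.474, -3.105, -0.0]
force: [-0.6, 0.7, -1.0]
opening: 0.0322
```

```bash
python3 - <<'E'
from plan import *
st=robot.read_state(); print(st["tool_pos"],st["force"],st["opening"]); toolrel(st,.5597,.0625,.021,np.pi/2+.306)
E
```

```text
[0.55241672 0.06425958 0.086544  ] [-0.61869457  0.68997387 -0.95446117] 0.032204031138206544
shift(tool mm) [-6.4 -3.9 65.5] turn -0.003 (alt 3.139)  tilt [-3.e-04 -0.e+00 -1.e+00] q6 -1.850
```

Emit:
send_rows --targets '[[-0.6,[-6,-4,20],0],[-0.6,[0,0,20],0],[-0.6,[0,0,10],0],[-0.6,[0,0,0],0],[-0.6,[0,0,0],0]]'

```text
t: 7.95
tool_pos: [0.5596, 0.0625, 0.037]
orientation: [0.478, -3.105, -0.0]
force: [-0.4, -0.9, -1.5]
opening: 0.0319
```

```bash
cat > hold.py <<'E'
from bfit import *
from plan import *
def hold(name,zoff,p0,board=(.5717,-.0281,.306),tgt=None,tag="hold"):
    """fit held part; print correction in tool axes"""
    c=cam("wrist"); st=robot.read_state(); z0=st["tool_pos"][2]-zoff
    p=np.array(p0)
    q,f=fit([(c,woodmask(c))],name,p,z0)
    t=place(np.array([tgt]),board)[0]
    print("t",st["t"],"tcp",st["tool_pos"].round(4),"open",st["opening"].round(4)); print("part",q.round(4),"cost",round(f,3),"target",t.round(4))
    Rm=R.from_rotvec(st["orientation"]).as_matrix()
    print("tool shift",(Rm.T@np.r_[t-q[:2],0]*1e3).round(1),"turn",-(board[2]-q[2]), "z0",z0)
    overlay(c,[(name,q,z0)],tag)
    return q
E
python3 - <<'E'
from hold import *
t=place(np.array([[0,.09]]),(.5717,-.0281,.306))[0]
hold("leg_left",.0073,(t[0],t[1],.306),tgt=(0,.09),tag="hll")
E
```

```text
Traceback (most recent call last):
  File "hold.py", line 9, in hold
    print("t",st["t"],"tcp",st["tool_pos"].round(4),"open",st["opening"].round(4)); print("part",q.round(4),"cost",round(f,3),"target",t.round(4))
                                                           ^^^^^^^^^^^^^^^^^^^
AttributeError: 'float' object has no attribute 'round'
```

```bash
sed -i 's/st\["opening"\].round(4)/round(st["opening"],4)/' hold.py
python3 - <<'E'
from hold import *
t=place(np.array([[0,.09]]),(.5717,-.0281,.306))[0]
hold("leg_left",.0073,(t[0],t[1],.306),tgt=(0,.09),tag="hll")
E
```

```text
t 8.05 tcp [0.5603 0.0626 0.0378] open 0.032
part [0.5447 0.0569 0.3008] cost 0.336 target [0.5446 0.0577]
tool shift [-0.2  0.8 -0. ] turn -0.005237270930734339 z0 0.030544737881434955
```

View pics/w_hll.png

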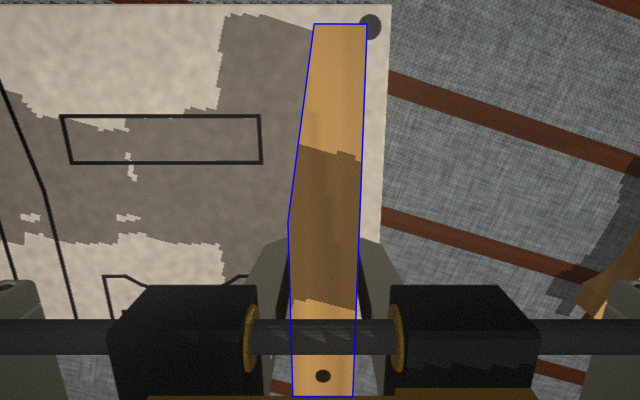

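The held leg's overlay fits, and the part is within 1 mm of target. I'll lower and release.

Emit:
send_rows --targets '[[-0.6,[0,0,9],-0.005],[-0.6,[0,0,6],0],[-0.6,[0,0,3],0],[-0.6,[0,0,0.5],0],[-0.6,[0,0,0],0],[0.1,[0,0,0],0],[0.1,[0,0,0],0],[0.1,[0,0,0],0],[0.1,[0,0,-20],0],[0.1,[0,0,-30],0],[0.1,[0,0,-30],0],[0.1,[0,0,0],0]]'

```text
t: 9.25
tool_pos: [0.5629, 0.0627, 0.1031]
orientation: [-0.486, 3.096, -0.002]
force: [1.0, 0.3, -0.8]
opening: 0.0512
```

```bash
python3 - <<'E'
from bfit import *
c=cam("wrist"); print(robot.read_state()["tool_pos"])
B=(.5717,-.0281,.306); t=place(np.array([[0,.09]]),B)[0]
q,f=fit([(c,woodmask(c))],"leg_left",(t[0],t[1],.306),.012); print(q.round(4),f,t.round(4))
overlay(c,[("leg_left",(t[0],t[1],.306),.012)],"pll")
E
```

```text
[0.56155755 0.0626497  0.10067257]
[0.544  0.0569 0.3075] 0.023823084236984822 [0.5446 0.0577]
```

View pics/w_pll.png

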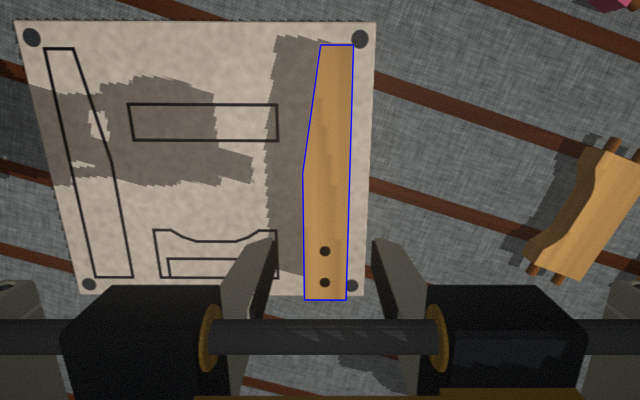

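Leg_left sits on its outline (fit within 1 mm, 0.002 rad). Next, leg_right.

```bash
python3 - <<'E'
from plan import *
st=robot.read_state(); toolrel(st,.5337,-.3767,.11,np.pi/2-.0105)
E
```

```text
shift(tool mm) [ 161.  -409.7   -9.5] turn 0.322 (alt -2.820)  tilt [ 5.e-03  1.e-04 -1.e+00] q6 -1.862
```

Emit:
send_rows --targets '[[0.3,[14,-35,-2],0],[0.3,[14,-35,-2],0],[0.3,[14,-35,-2],0],[0.3,[14,-35,-2],0],[0.3,[14,-35,-2],0],[0.3,[14,-35,0],0],[0.3,[14,-35,0],0],[0.3,[13,-35,0],0],[0.3,[13,-35,0],0],[0.3,[13,-35,0],0.05],[0.3,[13,-35,0],0.12],[0.3,[11,-25,0],0.15]]'

```text
t: 10.5
tool_pos: [0.5243, -0.3777, 0.106]
orientation: [-0.023, -3.14, -0.002]
force: [0.5, 0.1, -0.2]
opening: 0.0603
```

Emit:
send_rows --targets '[[0.3,[0,0,0],0],[0.3,[0,0,0],0],[0.3,[0,0,0],0]]'

```text
t: 10.8
tool_pos: [0.5252, -0.3747, 0.1069]
orientation: [-0.01, -3.14, -0.002]
force: [0.9, 0.2, -0.3]
opening: 0.0603
```

```bash
python3 - <<'E'
from look import *
from plan import *
c=cam("wrist"); st=robot.read_state(); print(st["t"],st["tool_pos"],st["opening"])
wm=woodmask(c)
q,f=fit([(c,wm)],"leg_right",(.5187,-.3765,-.0105),0); print(q.round(4),round(f,3))
overlay(c,[("leg_right",q,0)],"lr")
g=place(np.array([[.015,0]]),q)[0]; toolrel(st,g[0],g[1],.007,np.pi/2+q[2])
E
```

```text
10.85 [ 0.52542794 -0.37457621  0.10733206] 0.06036922565056356
[ 0.5194 -0.3758 -0.0107] 0.027
shift(tool mm) [ -9.1  -1.4 100.3] turn 0.005 (alt -3.137)  tilt [-9.0e-04  1.1e-03 -1.0e+00] q6 -2.264
```

View pics/w_lr.png

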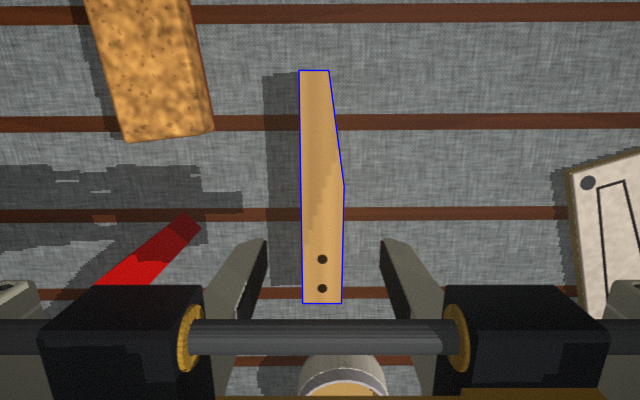

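Leg_right fills its overlay (299–344, 70–303) and is centred between the fingers. Gripping.

Emit:
send_rows --targets '[[0.3,[-9,-1.5,25],0.005],[0.3,[0,0,30],0],[0.3,[0,0,25],0],[0.3,[0,0,14],0],[0.3,[0,0,6],0],[0.3,[0,0,0],0],[-0.6,[0,0,0],0],[-0.6,[0,0,0],0],[-0.6,[0,0,0],0],[-0.6,[0,0,0],0],[-0.6,[0,0,0],0]]' --newtons 25

```text
t: 11.95
tool_pos: [0.5348, -0.3779, 0.009]
orientation: [0.022, 3.141, -0.001]
force: [-0.3, 0.9, 4.4]
opening: 0.0319
```

Emit:
send_rows --targets '[[-0.6,[0,0,-15],0],[-0.6,[0,0,-30],0],[-0.6,[0,0,-40],0],[-0.6,[0,0,0],0]]'

```text
t: 12.35
tool_pos: [0.5378, -0.3805, 0.1015]
orientation: [0.022, 3.133, -0.011]
force: [1.2, -1.0, -0.9]
opening: 0.032
```

```bash
python3 - <<'E'
from plan import *
from fit import place
st=robot.read_state(); g=place(np.array([[.0155,-.09]]),(.5717,-.0281,.306))[0]; print(st["tool_pos"],g); toolrel(st,g[0],g[1],.10,np.pi/2+.306)
E
```

```text
[ 0.5378423  -0.38052544  0.101546  ] [ 0.61359218 -0.10924983]
shift(tool mm) [-7.200e+01  2.723e+02  2.000e-01] turn -0.320 (alt 2.822)  tilt [ 0.0087 -0.0073 -0.9999] q6 -2.251
```

Emit:
send_rows --targets '[[-0.6,[-9,34,0],0],[-0.6,[-9,34,0],0],[-0.6,[-9,34,0],0],[-0.6,[-9,34,0],0],[-0.6,[-9,34,0],0],[-0.6,[-9,34,0],0],[-0.6,[-9,34,0],-0.05],[-0.6,[-8,34,0],-0.1],[-0.6,[0,0,10],-0.1],[-0.6,[0,0,20],-0.07],[-0.6,[0,0,20],0],[-0.6,[0,0,0],0]]'

```text
t: 13.55
tool_pos: [0.6048, -0.1054, 0.04]
orientation: [0.479, -3.1, -0.003]
force: [0.2, 0.6, -1.7]
opening: 0.0321
```

Emit:
send_rows --targets '[[-0.6,[0,0,0],0],[-0.6,[0,0,0],0]]'

```text
t: 13.75
tool_pos: [0.6083, -0.1066, 0.0447]
orientation: [-0.478, 3.103, -0.001]
force: [0.9, -0.5, -0.0]
opening: 0.0319
```

```bash
python3 - <<'E'
from hold import *
t=place(np.array([[0,-.09]]),(.5717,-.0281,.306))[0]
hold("leg_right",.009,(t[0],t[1],.306),tgt=(0,-.09),tag="hlr")
E
```

```text
t 13.8 tcp [ 0.6085 -0.1067  0.0448] open 0.0322
part [ 0.588  -0.1014  0.4645] cost 0.693 target [ 0.5988 -0.1139]
tool shift [ -6.5 -15.2   0. ] turn 0.15850296297871375 z0 0.035831208648026136
```

View pics/w_hlr.png

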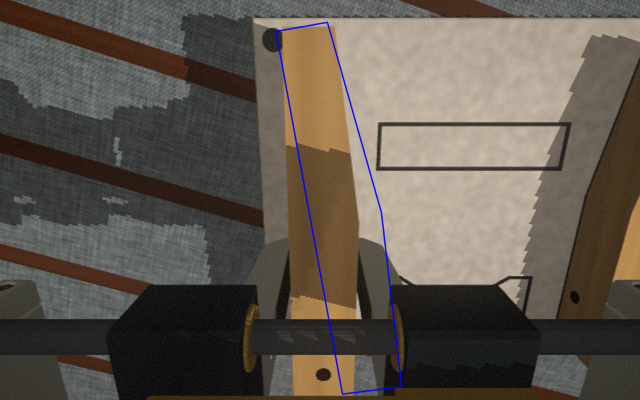

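The fit drifted onto the other wood, since the shadowed pixels of the held leg are masked out. The picture shows leg_right straight in the jaws (285–358), so I'll use the grip offset from the pick (15.4 mm).

```bash
python3 - <<'E'
from look import *
from plan import *
B=(.5717,-.0281,.306)
st=robot.read_state(); g=place(np.array([[.0154,-.09]]),B)[0]; print(st["tool_pos"],g); toolrel(st,g[0],g[1],.0215,np.pi/2+.306)
c=cam("wrist"); st=robot.read_state()
Rm=R.from_rotvec(st["orientation"]).as_matrix(); yaw=np.arctan2(Rm[1,1],Rm[0,1])%np.pi-np.pi/2
o=place(np.array([[-.0154,0]]),(*st["tool_pos"][:2],yaw))[0]
overlay(c,[("leg_right",(o[0],o[1],yaw),st["tool_pos"][2]-.009)],"hlr2")
E
```

```text
[ 0.60845011 -0.10665261  0.04483121] [ 0.61349683 -0.10927995]
shift(tool mm) [-4.  -4.  23.3] turn -0.000 (alt 3.141)  tilt [ 2.3e-03 -7.0e-04 -1.0e+00] q6 -2.133
```

View pics/w_hlr2.png

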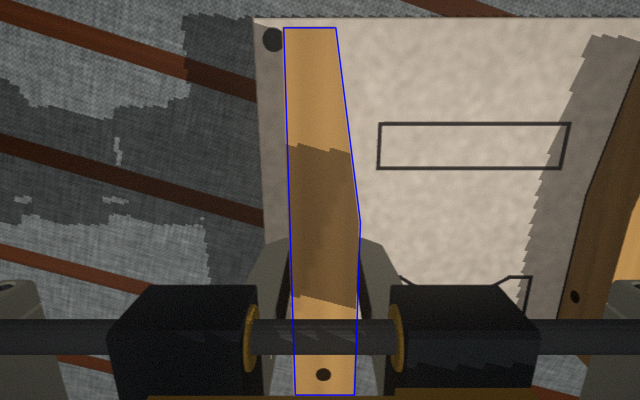

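Emit:
send_rows --targets '[[-0.6,[-4,-3,8],0],[-0.6,[0,0,9],0],[-0.6,[0,0,5],0],[-0.6,[0,0,1.5],0],[-0.6,[0,0,0],0],[0.1,[0,0,0],0],[0.1,[0,0,0],0],[0.1,[0,0,0],0],[0.1,[0,0,-20],0],[0.1,[0,0,-30],0],[0.1,[0,0,-30],0],[0.1,[0,0,0],0]]'

```text
t: 15.05
tool_pos: [0.6154, -0.1087, 0.105]
orientation: [-0.478, 3.098, -0.005]
force: [-0.0, -0.4, -0.3]
opening: 0.0515
```

```bash
python3 - <<'E'
from bfit import *
from plan import *
c=cam("wrist"); st=robot.read_state(); print(st["tool_pos"])
B=(.5717,-.0281,.306); t=place(np.array([[0,-.09]]),B)[0]
q,f=fit([(c,woodmask(c))],"leg_right",(t[0],t[1],.306),.012); print(q.round(4),f,t.round(4))
overlay(c,[("leg_right",(t[0],t[1],.306),.012)],"plr")
g=(.513,.2656); toolrel(st,g[0],g[1],.15,1.5164)
E
```

```text
[ 0.61414453 -0.10842026  0.1024949 ]
[ 0.5969 -0.1134  0.3039] 0.021831220281649046 [ 0.5988 -0.1139]
shift(tool mm) [-16.5 387.  -48.5] turn 0.361 (alt -2.781)  tilt [ 0.0051 -0.0013 -1.    ] q6 -2.134
```

View pics/w_plr.png

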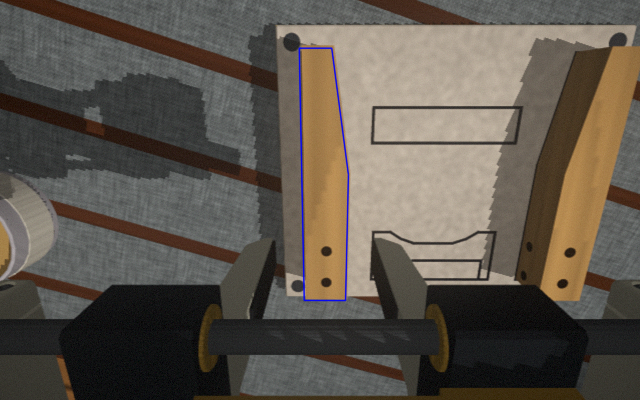

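Leg_right is on its outline (about 2 mm towards the feet, with the arm still settling; I'll recheck). Next, the apron.

Emit:
send_rows --targets '[[0.3,[-2,35,-5],0],[0.3,[-2,35,-5],0],[0.3,[-2,35,-5],0],[0.3,[-2,35,-5],0],[0.3,[-2,35,-5],0],[0.3,[-2,35,0],0],[0.3,[-2,35,0],0],[0.3,[-2,35,0],0],[0.3,[0,35,0],0],[0.3,[0,35,0],0.1],[0.3,[0,35,0],0.13],[0.3,[0,0,0],0.131]]'

```text
t: 16.3
tool_pos: [0.5125, 0.2684, 0.1229]
orientation: [-0.089, -3.138, -0.001]
force: [0.0, -1.2, -0.7]
opening: 0.0604
```

Emit:
send_rows --targets '[[0.3,[0,0,0],0],[0.3,[0,0,0],0],[0.3,[0,0,0],0]]'

```text
t: 16.6
tool_pos: [0.5146, 0.2641, 0.124]
orientation: [-0.083, -3.14, 0.001]
force: [-0.6, -0.7, 0.1]
opening: 0.0603
```

```bash
python3 - <<'E'
from look import *
from plan import *
c=cam("wrist"); st=robot.read_state(); print(st["t"],st["tool_pos"],st["opening"])
q,f=fit([(c,woodmask(c))],"apron",(.5129,.2655,1.5164),0); print(q.round(4),round(f,3))
overlay(c,[("apron",q,0)],"ap")
g=place(np.array([[.005,0]]),q)[0]; toolrel(st,g[0],g[1],.005,q[2])
E
```

```text
16.65 [0.51475098 0.26408169 0.12416078] 0.06015405017103231
[0.5131 0.2661 1.5224] 0.077
shift(tool mm) [  1.7   7.  119.2] turn -0.005 (alt 3.136)  tilt [-6.e-04 -3.e-04 -1.e+00] q6 -1.132
```

View pics/w_ap.png

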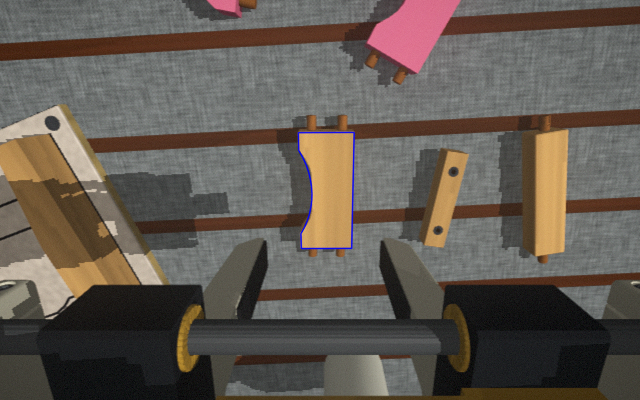

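Apron (bare wood) fills its overlay (299–353, 131–248). Gripping.

Emit:
send_rows --targets '[[0.3,[2,7,25],-0.005],[0.3,[0,0,30],0],[0.3,[0,0,30],0],[0.3,[0,0,22],0],[0.3,[0,0,9],0],[0.3,[0,0,3],0],[0.3,[0,0,0],0],[-0.6,[0,0,0],0],[-0.6,[0,0,0],0],[-0.6,[0,0,0],0],[-0.6,[0,0,0],0],[-0.6,[0,0,0],0]]' --newtons 20

```text
t: 17.85
tool_pos: [0.5135, 0.2722, 0.0063]
orientation: [0.078, 3.14, 0.001]
force: [-0.6, 0.4, 4.2]
opening: 0.0336
```

Emit:
send_rows --targets '[[-0.6,[0,0,-15],0],[-0.6,[0,0,-35],0],[-0.6,[0,0,-45],0],[-0.6,[0,0,0],0]]'

```text
t: 18.25
tool_pos: [0.5175, 0.274, 0.1092]
orientation: [0.078, 3.13, 0.008]
force: [1.1, 0.3, -0.2]
opening: 0.034
```

```bash
python3 - <<'E'
from plan import *
from fit import place
st=robot.read_state(); g=place(np.array([[.073,0]]),(.5717,-.0281,.306))[0]; print(st["tool_pos"],g); toolrel(st,g[0],g[1],.11,.306)
E
```

```text
[0.51754824 0.27401549 0.10923379] [ 0.64130887 -0.00610898]
shift(tool mm) [-137.5 -273.6   -0.7] turn 1.215 (alt -1.926)  tilt [ 0.011   0.0047 -0.9999] q6 -1.122
```

Emit:
send_rows --targets '[[-0.6,[-10,-34,0],0],[-0.6,[-14,-34,0],0],[-0.6,[-16,-34,0],0],[-0.6,[-16,-34,0],0],[-0.6,[-16,-34,0],0],[-0.6,[-16,-34,0],0],[-0.6,[-16,-34,0],0],[-0.6,[-16,-34,0],0],[-0.6,[-14,0,0],0.13],[-0.6,[0,0,0],0.13],[-0.6,[0,0,0],0.13],[-0.6,[0,0,0],0.13]]'

```text
t: 19.45
tool_pos: [0.6334, -0.0065, 0.1011]
orientation: [-0.892, -3.012, -0.0]
force: [0.4, 0.5, -0.1]
opening: 0.034
```

Emit:
send_rows --targets '[[-0.6,[0,0,0],0.13],[-0.6,[0,0,0],0.13],[-0.6,[0,0,0],0.13],[-0.6,[0,0,0],0.13],[-0.6,[0,0,0],0.13],[-0.6,[0,0,0],0.045],[-0.6,[0,0,0],0],[-0.6,[0,0,0],0],[-0.6,[0,0,0],0]]'

```text
t: 20.35
tool_pos: [0.6334, -0.0063, 0.1008]
orientation: [1.855, 2.535, 0.0]
force: [-0.8, -0.2, -0.9]
opening: 0.0338
```

```bash
python3 - <<'E'
from plan import *
from look import *
st=robot.read_state(); g=place(np.array([[.073,0]]),(.5717,-.0281,.306))[0]; print(st["tool_pos"],g); toolrel(st,g[0],g[1],.05,.306)
c=look("hap0")
E
```

```text
[ 0.63338074 -0.00630375  0.10084188] [ 0.64130887 -0.00610898]
shift(tool mm) [-2.2  7.6 50.8] turn 0.001 (alt -3.140)  tilt [ 1.e-04 -0.e+00 -1.e+00] q6 -0.398
```

View pics/w_hap0.png

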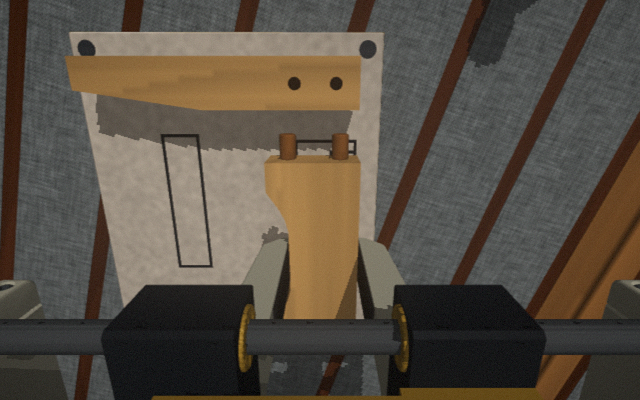

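Emit:
send_rows --targets '[[-0.6,[-2,7.5,15],0],[-0.6,[0,0,20],0],[-0.6,[0,0,15],0],[-0.6,[0,0,0],0],[-0.6,[0,0,0],0],[-0.6,[0,0,0],0]]'

```text
t: 21.0
tool_pos: [0.6418, -0.006, 0.0518]
orientation: [1.856, 2.533, 0.001]
force: [1.0, 0.2, 0.1]
opening: 0.034
```

```bash
cat > pred.py <<'E'
from hold import *
def pred(name,off,zoff,jaw_axis_deg,tag,board=(.5717,-.0281,.306)):
    """part yaw = jaw angle + jaw_axis_deg; off = TCP position in part frame. refine with boxed fit."""
    c=cam("wrist"); st=robot.read_state(); Rm=R.from_rotvec(st["orientation"]).as_matrix()
    yaw=np.arctan2(Rm[1,1],Rm[0,1])+np.deg2rad(jaw_axis_deg); yaw=(yaw-board[2]+np.pi/2)%np.pi-np.pi/2+board[2]
    o=place(-np.array([off]),(*st["tool_pos"][:2],yaw))[0]; p=(o[0],o[1],yaw)
    m=woodmask(c); P,h=POLY[name]; z0=st["tool_pos"][2]-zoff
    near=cv2.dilate((sil(c,name,p,z0,(0,0,640,400),2)>.5).astype(np.uint8),np.ones((13,13)))
    # refine edges using gray gradient alignment of top outline
    g=cv2.GaussianBlur(cv2.cvtColor(c["color"],cv2.COLOR_RGB2GRAY),(0,0),1).astype(np.float32)
    overlay(c,[(name,p,z0)],tag)
    print("t",round(st["t"],2),"tcp",st["tool_pos"].round(4),"open",round(st["opening"],4),"pred",np.round(p,4),"z0",round(z0,4))
    return p,st,c
E
python3 - <<'E'
from pred import *
p,st,c=pred("apron",(.005,0),.0063,0,"hap")
im=cv2.imread("pics/w_hap.png"); cv2.imwrite("pics/w_hapz.png",cv2.resize(im[60:400,180:480],None,fx=1.75,fy=1.75,interpolation=cv2.INTER_CUBIC))
g=place(np.array([[.073,0]]),(.5717,-.0281,.306))[0]; toolrel(st,g[0],g[1],.0183,.306)
E
```

```text
t 21.05 tcp [ 0.642  -0.0061  0.052 ] open 0.0341 pred [ 0.6372 -0.0076  0.306 ] z0 0.0457
shift(tool mm) [ 0.2 -0.7 33.7] turn 0.000 (alt -3.142)  tilt [ 1.9e-03 -2.0e-04 -1.0e+00] q6 -0.395
```

View pics/w_hapz.png

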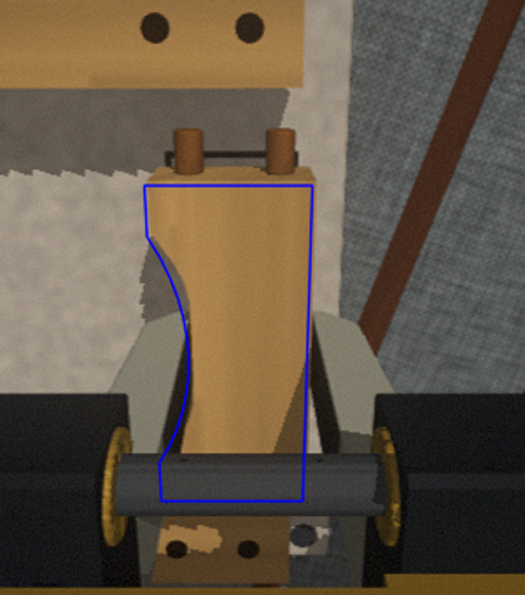

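The apron overlay matches its edges, with the arch to the feet side. Lowering.

Emit:
send_rows --targets '[[-0.6,[0,-1,12],0],[-0.6,[0,0,10],0],[-0.6,[0,0,7],0],[-0.6,[0,0,3.5],0],[-0.6,[0,0,1.5],0],[-0.6,[0,0,0],0],[0.1,[0,0,0],0],[0.1,[0,0,0],0],[0.1,[0,0,0],0],[0.1,[0,0,-20],0],[0.1,[0,0,-30],0],[0.1,[0,0,-30],0]]'

```text
t: 22.25
tool_pos: [0.6393, -0.0062, 0.0963]
orientation: [-1.856, -2.532, 0.002]
force: [1.0, 0.4, -0.1]
opening: 0.0514
```

Emit:
send_rows --targets '[[0.1,[0,0,-20],0],[0.1,[0,0,0],0],[0.1,[0,0,0],0]]'

```text
t: 22.55
tool_pos: [0.6402, -0.0063, 0.1163]
orientation: [1.857, 2.534, 0.0]
force: [0.0, 0.5, -0.2]
opening: 0.0513
```

```bash
python3 - <<'E'
from bfit import *
from plan import *
c=cam("wrist"); st=robot.read_state(); print(st["tool_pos"],st["t"])
B=(.5717,-.0281,.306); m=woodmask(c)
it=[]
for k,o in OUT.items():
    t=place(np.array([o]),B)[0]; it.append((k,(*t,.306),.012))
q,f=fit([(c,m)],"apron",it[2][1],.012); print(q.round(4),f,np.round(it[2][1],4))
overlay(c,it[:3],"pap")
toolrel(st,.5259,.4537,.13,1.7)
E
```

```text
[ 0.63941945 -0.00622938  0.11514394] 22.6
[ 0.636  -0.0066  0.3083] 0.025495391780707394 [ 0.6365 -0.0076  0.306 ]
shift(tool mm) [472.8  30.3 -14.6] turn -1.394 (alt 1.748)  tilt [-1.8e-03  2.0e-04 -1.0e+00] q6 -0.396
```

View pics/w_pap.png

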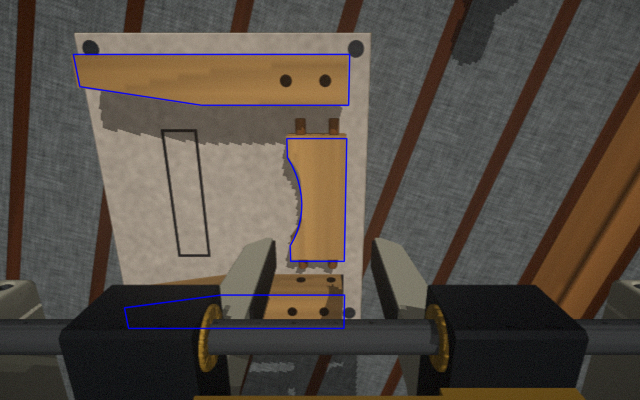

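The apron is on its outline (0.5–1 mm, 0.002 rad). The glue bottle is near the direct path, so I'll turn here first and then travel to the stretcher.

Emit:
send_rows --targets '[[0.1,[0,0,-2],-0.14],[0.1,[0,0,-2],-0.14],[0.1,[0,0,-2],-0.14],[0.1,[0,0,-2],-0.14],[0.1,[0,0,-2],-0.14],[0.1,[0,0,-2],-0.14],[0.1,[0,0,-2],-0.14],[0.1,[0,0,0],-0.14],[0.1,[0,0,0],-0.14],[0.1,[0,0,0],-0.13],[0.1,[0,0,0],0]]'

```text
t: 23.7
tool_pos: [0.6389, -0.0062, 0.1282]
orientation: [0.2, -3.132, -0.001]
force: [0.1, -0.4, -0.5]
opening: 0.0512
```

```bash
python3 - <<'E'
from plan import *
st=robot.read_state(); print(st["tool_pos"]); toolrel(st,.5259,.4537,.13,1.712)
E
```

```text
[ 0.63890118 -0.0061705   0.12823323]
shift(tool mm) [ 53.7 470.5  -1.2] turn -0.014 (alt 3.128)  tilt [-3.5e-03  3.0e-04 -1.0e+00] q6 -1.788
```

Emit:
send_rows --targets '[[0.1,[14,33,0],0],[0.1,[14,36,0],0],[0.1,[14,36,0],0],[0.1,[12,36,0],0],[0.1,[0,36,0],0],[0.1,[0,36,0],0],[0.1,[0,36,0],0],[0.1,[0,36,0],0],[0.1,[0,36,0],0],[0.1,[0,36,0],0],[0.1,[0,36,0],0],[0.1,[0,36,0],0]]'

```text
t: 24.9
tool_pos: [0.532, 0.4137, 0.129]
orientation: [0.189, -3.134, 0.002]
force: [1.6, 0.0, 0.4]
opening: 0.0514
```

Emit:
send_rows --targets '[[0.1,[0,36,0],0],[0.1,[0,6,0],-0.01],[0.1,[0,0,0],0],[0.1,[0,0,0],0],[0.1,[0,0,0],0]]'

```text
t: 25.4
tool_pos: [0.5282, 0.4528, 0.1302]
orientation: [0.208, -3.134, 0.001]
force: [0.2, -0.2, 0.2]
opening: 0.0513
```

```bash
python3 - <<'E'
from look import *
from plan import *
c=cam("wrist"); st=robot.read_state(); print(st["t"],st["tool_pos"],st["opening"])
q,f=fit([(c,woodmask(c))],"stretcher",(.5259,.4537,1.70),0); print(q.round(4),round(f,3))
overlay(c,[("stretcher",q,0)],"st")
toolrel(st,q[0],q[1],.005,q[2])
E
```

```text
25.45 [0.52824102 0.45289049 0.13044119] 0.05116811791035857
[0.5259 0.4518 1.6926] 0.05
shift(tool mm) [  2.4  -0.7 125.4] turn 0.011 (alt -3.131)  tilt [-3.e-04 -5.e-04 -1.e+00] q6 -1.068
```

View pics/w_st.png

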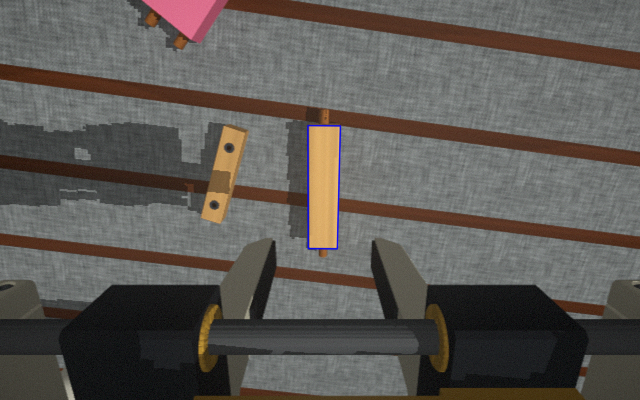

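Stretcher fills its overlay (308–340, 125–249); the cleat is clear of the finger. Gripping.

Emit:
send_rows --targets '[[0.1,[2,-1,28],0.01],[0.1,[0,0,30],0],[0.1,[0,0,30],0],[0.1,[0,0,22],0],[0.1,[0,0,10],0],[0.1,[0,0,5],0],[0.1,[0,0,0],0],[-0.8,[0,0,0],0],[-0.8,[0,0,0],0],[-0.8,[0,0,0],0],[-0.8,[0,0,0],0],[-0.8,[0,0,0],0]]' --newtons 20

```text
t: 26.65
tool_pos: [0.5264, 0.4534, 0.0065]
orientation: [-0.197, 3.134, 0.001]
force: [-0.5, -1.0, 4.7]
opening: 0.0256
```

Emit:
send_rows --targets '[[-0.8,[0,0,-15],0],[-0.8,[0,0,-35],0],[-0.8,[0,0,-45],0],[-0.8,[0,0,0],0]]'

```text
t: 27.05
tool_pos: [0.5299, 0.4561, 0.1105]
orientation: [-0.196, 3.125, 0.011]
force: [1.0, 0.9, 0.7]
opening: 0.0261
```

```bash
python3 - <<'E'
from plan import *
from fit import place
st=robot.read_state(); g=place(np.array([[-.04,0]]),(.5717,-.0281,.306))[0]; print(st["tool_pos"],g); toolrel(st,g[0],g[1],.10,.306)
E
```

```text
[0.52989544 0.45608113 0.11050786] [ 0.53355815 -0.04014987]
shift(tool mm) [  58.5 -492.9    6.7] turn 1.390 (alt -1.751)  tilt [ 0.0104  0.0077 -0.9999] q6 -1.059
```

Emit:
send_rows --targets '[[-0.8,[4,-32,0],0],[-0.8,[4,-35,0],0],[-0.8,[4,-35,0],0],[-0.8,[4,-35,0],0],[-0.8,[4,-35,0],0],[-0.8,[4,-35,0],0],[-0.8,[4,-35,0],0],[-0.8,[4,-35,0],0],[-0.8,[4,-35,0],0],[-0.8,[4,-35,0],0],[-0.8,[4,-35,0],0],[-0.8,[4,-35,0],0]]'

```text
t: 28.25
tool_pos: [0.5304, 0.032, 0.1014]
orientation: [-0.197, 3.135, -0.0]
force: [0.7, -0.5, -0.2]
opening: 0.0255
```

Emit:
send_rows --targets '[[-0.8,[5,-36,0],0],[-0.8,[5,-36,0],0.13],[-0.8,[0,0,0],0.14],[-0.8,[0,0,0],0.14],[-0.8,[0,0,0],0.14],[-0.8,[0,0,0],0.14],[-0.8,[0,0,0],0.14],[-0.8,[0,0,0],0.14],[-0.8,[0,0,0],0.14],[-0.8,[0,0,0],0.14],[-0.8,[0,0,0],0.14],[-0.8,[0,0,0],0]]'

```text
t: 29.45
tool_pos: [0.5295, -0.0394, 0.1012]
orientation: [1.86, 2.532, 0.0]
force: [-0.0, -0.1, 0.2]
opening: 0.0261
```

Emit:
send_rows --targets '[[-0.8,[0,0,10],0],[-0.8,[0,0,20],0],[-0.8,[0,0,0],0],[-0.8,[0,0,0],0]]'

```text
t: 29.85
tool_pos: [0.5287, -0.0392, 0.07]
orientation: [-1.853, -2.535, 0.001]
force: [0.3, -0.1, -0.6]
opening: 0.026
```

```bash
python3 - <<'E'
from pred import *
p,st,c=pred("stretcher",(0,-.0007),.0065,0,"hst")
g=place(np.array([[-.04,-.0007]]),(.5717,-.0281,.306))[0]; toolrel(st,g[0],g[1],.0185,.306)
E
```

```text
t 29.9 tcp [ 0.5294 -0.0394  0.0708] open 0.0261 pred [ 0.5292 -0.0387  0.3075] z0 0.0643
shift(tool mm) [-2.7  3.7 52.3] turn 0.002 (alt -3.140)  tilt [-3.e-04  0.e+00 -1.e+00] q6 -0.478
```

View pics/w_hst.png

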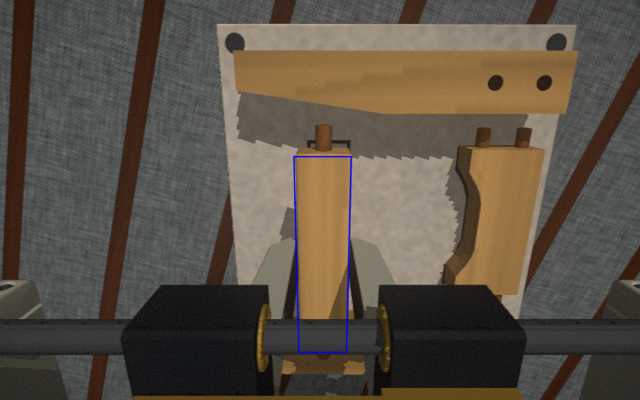

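The held stretcher matches the prediction. Correct and lower.

Emit:
send_rows --targets '[[-0.8,[-2.5,4,15],0.002],[-0.8,[0,0,15],0],[-0.8,[0,0,10],0],[-0.8,[0,0,0],0],[-0.8,[0,0,0],0]]'

```text
t: 30.4
tool_pos: [0.5337, -0.0404, 0.0304]
orientation: [-1.859, -2.532, 0.001]
force: [0.4, 0.5, -0.4]
opening: 0.0256
```

```bash
python3 - <<'E'
from plan import *
from fit import place
st=robot.read_state(); g=place(np.array([[-.04,-.0007]]),(.5717,-.0281,.306))[0]; print(st["tool_pos"],st["force"]);toolrel(st,g[0],g[1],.0185,.306)
E
```

```text
[ 0.5336528  -0.04044128  0.03044704] [ 0.35801486  0.50078652 -0.39745082]
shift(tool mm) [-0.4  0.  11.9] turn -0.002 (alt 3.140)  tilt [-9.e-04  2.e-04 -1.e+00] q6 -0.476
```

Emit:
send_rows --targets '[[-0.8,[-0.5,0,6],0],[-0.8,[0,0,4],0],[-0.8,[0,0,2],0],[-0.8,[0,0,0.5],0],[-0.8,[0,0,0],0],[0,[0,0,0],0],[0,[0,0,0],0],[0,[0,0,0],0],[0,[0,0,-20],0],[0,[0,0,-35],0],[0,[0,0,-40],0],[0,[0,0,0],0]]'

```text
t: 31.6
tool_pos: [0.5383, -0.0417, 0.1197]
orientation: [1.854, 2.525, 0.007]
force: [1.2, 0.1, -0.1]
opening: 0.0467
```

Emit:
send_rows --targets '[[0,[0,0,0],0],[0,[0,0,0],0]]'

```text
t: 31.8
tool_pos: [0.5334, -0.0409, 0.1119]
orientation: [-1.859, -2.531, 0.001]
force: [-0.7, -0.9, -0.9]
opening: 0.0464
```

```bash
python3 - <<'E'
from bfit import *
from plan import *
c=cam("wrist"); st=robot.read_state(); print(st["tool_pos"],st["t"])
B=(.5717,-.0281,.306); m=woodmask(c)
it=[]
for k,o in OUT.items():
    t=place(np.array([o]),B)[0]; it.append((k,(*t,.306),.012))
for i in (0,2,3):
    q,f=fit([(c,m)],it[i][0],it[i][1],.012); print(it[i][0],q.round(4),round(f,3),np.round(it[i][1],4))
overlay(c,it,"pst")
toolrel(st,.5262,.366,.13,1.373)
E
```

```text
[ 0.53300799 -0.04082027  0.1114381 ] 31.85
leg_left [0.5445 0.0572 0.307 ] 0.027 [0.5446 0.0577 0.306 ]
apron [ 0.6371 -0.0066  0.3076] 0.177 [ 0.6365 -0.0076  0.306 ]
stretcher [ 0.5351 -0.0396  0.3023] 0.027 [ 0.5336 -0.0401  0.306 ]
shift(tool mm) [390.2 115.3 -18.4] turn -1.069 (alt 2.073)  tilt [-2.7e-03  5.0e-04 -1.0e+00] q6 -0.476
```

View pics/w_pst.png

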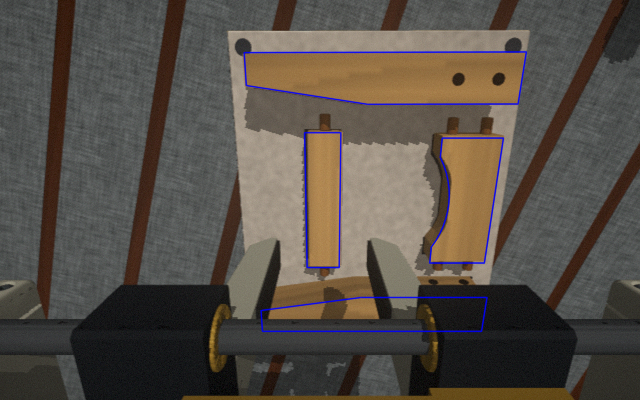

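The stretcher is within 1.5 mm. Next, the cleat.

Emit:
send_rows --targets '[[-0.1,[0,0,-3],-0.135],[-0.1,[0,0,-3],-0.135],[-0.1,[0,0,-3],-0.135],[-0.1,[0,0,-3],-0.135],[-0.1,[0,0,-3],-0.135],[-0.1,[0,0,-3],-0.135],[-0.1,[0,0,0],-0.135],[-0.1,[0,0,0],-0.125],[-0.1,[0,0,0],0]]'

```text
t: 32.75
tool_pos: [0.5331, -0.0409, 0.1294]
orientation: [-0.305, -3.124, -0.0]
force: [-0.1, 0.3, -0.1]
opening: 0.0418
```

```bash
python3 - <<'E'
from plan import *
st=robot.read_state(); print(st["tool_pos"]); toolrel(st,.5262,.366,.13,1.373)
E
```

```text
[ 0.53312796 -0.04085593  0.12942238]
shift(tool mm) [ 85.5 397.8  -0.4] turn 0.003 (alt -3.139)  tilt [-2.8e-03  5.0e-04 -1.0e+00] q6 -1.548
```

Emit:
send_rows --targets '[[-0.1,[7,34,0],0],[-0.1,[7,34,0],0],[-0.1,[7,34,0],0],[-0.1,[7,34,0],0],[-0.1,[7,34,0],0],[-0.1,[7,34,0],0],[-0.1,[7,34,0],0],[-0.1,[7,34,0],0],[-0.1,[7,34,0],0],[-0.1,[7,34,0],0],[-0.1,[7,34,0],0],[-0.1,[8,24,0],0]]'

```text
t: 33.95
tool_pos: [0.5278, 0.3677, 0.1297]
orientation: [-0.314, -3.124, 0.001]
force: [0.3, -0.2, 0.3]
opening: 0.0417
```

Emit:
send_rows --targets '[[-0.1,[0,0,0],0],[-0.1,[0,0,0],0],[-0.1,[0,0,0],0],[-0.1,[0,0,0],0]]'

```text
t: 34.35
tool_pos: [0.5288, 0.3647, 0.1308]
orientation: [-0.312, -3.126, 0.001]
force: [0.0, -0.0, 0.3]
opening: 0.0418
```

```bash
python3 - <<'E'
from look import *
from plan import *
c=cam("wrist"); st=robot.read_state(); print(st["t"],st["tool_pos"],st["opening"])
q,f=fit([(c,woodmask(c))],"cleat",(.5262,.366,1.373),0); print(q.round(4),round(f,3))
overlay(c,[("cleat",q,0)],"cl")
toolrel(st,q[0],q[1],.005,q[2])
E
```

```text
34.4 [0.52888795 0.36478415 0.13102711] 0.04193331938653386
[0.5258 0.3655 1.3756] 0.087
shift(tool mm) [  3.1   0.2 126. ] turn -0.004 (alt 3.138)  tilt [-2.e-04 -3.e-04 -1.e+00] q6 -0.848
```

View pics/w_cl.png

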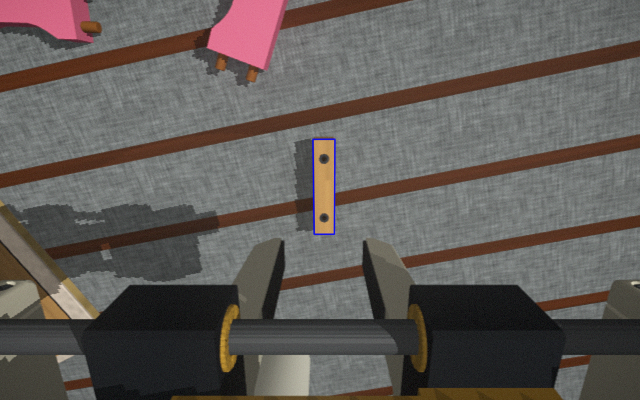

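Cleat (with its two screw heads) fills its overlay (313–335, 138–234). Gripping.

Emit:
send_rows --targets '[[-0.1,[3,0,28],-0.004],[-0.1,[0,0,30],0],[-0.1,[0,0,30],0],[-0.1,[0,0,22],0],[-0.1,[0,0,11],0],[-0.1,[0,0,5],0],[-0.1,[0,0,0],0],[-0.9,[0,0,0],0],[-0.9,[0,0,0],0],[-0.9,[0,0,0],0],[-0.9,[0,0,0],0],[-0.9,[0,0,0],0]]' --newtons 15

```text
t: 35.6
tool_pos: [0.5263, 0.3669, 0.0061]
orientation: [0.302, 3.126, 0.001]
force: [-2.0, -0.6, 4.7]
opening: 0.0176
```

Emit:
send_rows --targets '[[-0.9,[0,0,-15],0],[-0.9,[0,0,-35],0],[-0.9,[0,0,-50],0],[-0.9,[0,0,0],0],[-0.9,[0,0,0],0]]'

```text
t: 36.1
tool_pos: [0.5272, 0.3675, 0.1085]
orientation: [0.302, 3.123, 0.005]
force: [-1.2, -0.1, -0.8]
opening: 0.018
```

```bash
python3 - <<'E'
from plan import *
from fit import place
st=robot.read_state(); A=(.6365,-.0070,.308); g=place(np.array([[.013,0]]),A)[0]; print(st["tool_pos"],g); toolrel(st,g[0],g[1],.12,A[2])
E
```

```text
[0.52721719 0.3674584  0.10845576] [ 0.64888824 -0.00305901]
shift(tool mm) [-190.4 -340.3  -12. ] turn 1.070 (alt -2.071)  tilt [ 0.0044  0.0026 -1.    ] q6 -0.849
```

Emit:
send_rows --targets '[[-0.9,[-4,-32,-1],0],[-0.9,[-8,-34,-1],0],[-0.9,[-16,-34,-1],0],[-0.9,[-20,-34,-1],0],[-0.9,[-20,-34,-1],0],[-0.9,[-20,-34,-1],0],[-0.9,[-20,-34,-1],0],[-0.9,[-20,-34,-1],0],[-0.9,[-20,-34,-1],0],[-0.9,[-20,-34,-1],0],[-0.9,[-20,0,-1],0.13],[-0.9,[0,0,-1],0.135]]'

```text
t: 37.3
tool_pos: [0.6458, -0.0033, 0.1155]
orientation: [-0.724, -3.055, 0.001]
force: [-0.6, 0.6, 0.1]
opening: 0.0177
```

Emit:
send_rows --targets '[[-0.9,[0,0,0],0.135],[-0.9,[0,0,0],0.135],[-0.9,[0,0,0],0.135],[-0.9,[0,0,0],0.135],[-0.9,[0,0,0],0.135],[-0.9,[0,0,0],0.13],[-0.9,[0,0,0],0],[-0.9,[0,0,0],0],[-0.9,[0,0,0],0],[-0.9,[0,0,0],0]]'

```text
t: 38.3
tool_pos: [0.6453, -0.0012, 0.1169]
orientation: [-1.852, -2.537, 0.0]
force: [-0.2, 0.1, -1.1]
opening: 0.0181
```

```bash
python3 - <<'E'
from pred import *
p,st,c=pred("cleat",(0,0),.0061,0,"hcl")
A0=(.6365,-.0076,.306)
m=woodmask(c); q,f=fit([(c,m)],"apron",A0,.012); print("apron",q.round(4),f)
A=(.6363,-.0070,.307); g=place(np.array([[.013,0]]),A)[0]; toolrel(st,g[0],g[1],.0385,A[2])
E
```

```text
t 38.35 tcp [ 0.6453 -0.0013  0.117 ] open 0.0177 pred [ 0.6453 -0.0013  0.3094] z0 0.1109
apron [ 0.6383 -0.0062  0.3589] 0.22011900687780575
shift(tool mm) [-2.8  2.7 78.5] turn 0.002 (alt -3.139)  tilt [-3.e-04  0.e+00 -1.e+00] q6 -0.391
```

View pics/w_hcl.png

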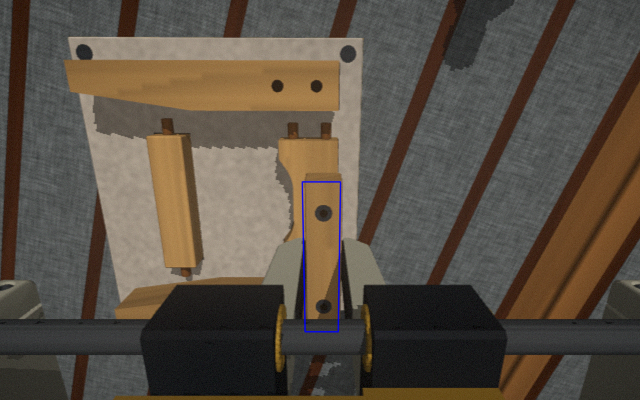

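The held cleat matches the prediction. Lower to just above the apron, then check.

Emit:
send_rows --targets '[[-0.9,[-3,2.5,20],0.002],[-0.9,[0,0,25],0],[-0.9,[0,0,18],0],[-0.9,[0,0,5],0],[-0.9,[0,0,0],0],[-0.9,[0,0,0],0],[-0.9,[0,0,0],0]]'

```text
t: 39.05
tool_pos: [0.6499, -0.0034, 0.0509]
orientation: [1.855, 2.533, 0.002]
force: [-0.2, 0.3, 0.3]
opening: 0.0178
```

```bash
python3 - <<'E'
from pred import *
p,st,c=pred("cleat",(0,0),.0061,0,"hcl2")
A=(.6363,-.0068,.307); g=place(np.array([[.013,0]]),A)[0]; toolrel(st,g[0],g[1],.0385,A[2])
im=overlay(c,[("cleat",p,st["tool_pos"][2]-.0061),("apron",A,.012)],"hcl2")
cv2.imwrite("pics/w_hcl2z.png",cv2.resize(im[80:360,200:420],None,fx=2.1,fy=2.1,interpolation=cv2.INTER_CUBIC))
E
```

```text
t 39.1 tcp [ 0.6498 -0.0034  0.0508] open 0.018 pred [ 0.6498 -0.0034  0.3061] z0 0.0447
shift(tool mm) [ 0.9 -0.9 12.3] turn -0.001 (alt 3.141)  tilt [ 2.5e-03 -2.0e-04 -1.0e+00] q6 -0.390
```

View pics/w_hcl2z.png

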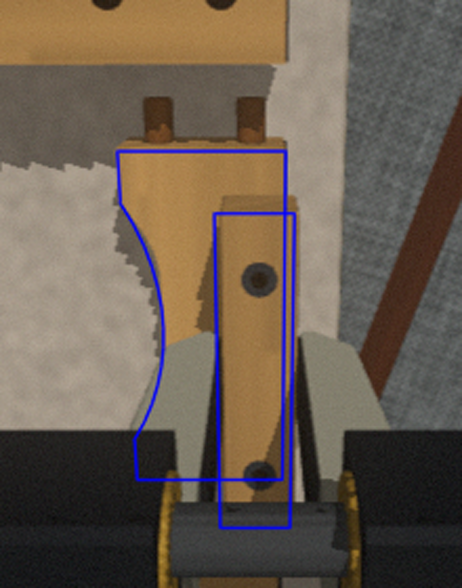

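Emit:
send_rows --targets '[[-0.9,[0.9,-1.5,5],0],[-0.9,[0,0,3],0],[-0.9,[0,0,2],0],[-0.9,[0,0,1.5],0],[-0.9,[0,0,1],0],[-0.9,[0,0,0],0],[-0.9,[0,0,0],0]]'

```text
t: 39.8
tool_pos: [0.6472, -0.0029, 0.038]
orientation: [1.857, 2.534, 0.0]
force: [-5.1, 0.9, 10.5]
opening: 0.0175
```

```bash
python3 - <<'E'
from pred import *
p,st,c=pred("cleat",(0,0),.0061,0,"hcl3"); print(st["force"])
A=(.6363,-.0068,.307); g=place(np.array([[.013,0]]),A)[0]; toolrel(st,g[0],g[1],.0385,A[2])
im=overlay(c,[("cleat",p,st["tool_pos"][2]-.0061)],"hcl3")
cv2.imwrite("pics/w_hcl3z.png",cv2.resize(im[80:360,200:420],None,fx=2.1,fy=2.1,interpolation=cv2.INTER_CUBIC))
E
```

```text
t 39.85 tcp [ 0.6472 -0.0029  0.038 ] open 0.0177 pred [ 0.6472 -0.0029  0.3061] z0 0.0319
[-5.81444995  0.59622199 11.25361414]
shift(tool mm) [-0.5  1.4 -0.5] turn -0.001 (alt 3.141)  tilt [ 3.e-04  0.e+00 -1.e+00] q6 -0.390
```

View pics/w_hcl3z.png

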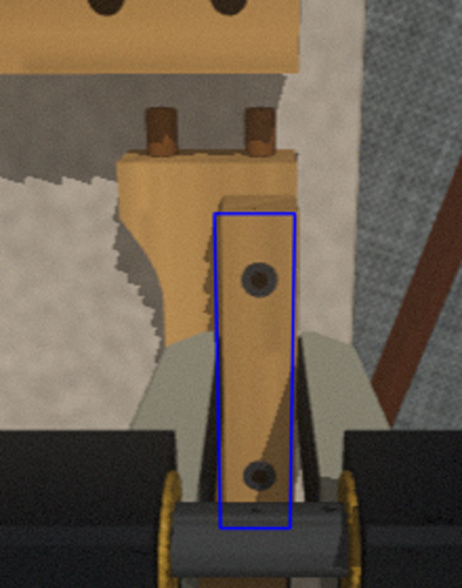

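The cleat has landed (11 N contact), its far edge looks flush with the apron's straight edge (x≈297 in the crop). Releasing and retreating.

Emit:
send_rows --targets '[[-0.9,[0,0,-1],0],[-0.2,[0,0,0],0],[-0.2,[0,0,0],0],[-0.2,[0,0,0],0],[-0.2,[0,0,0],0],[-0.2,[0,0,-15],0],[-0.2,[0,0,-30],0],[-0.2,[0,0,-40],0],[-0.2,[0,0,-20],0],[-0.2,[0,0,0],0],[-0.2,[0,0,0],0],[-0.2,[0,0,0],0]]'

```text
t: 41.05
tool_pos: [0.646, -0.0029, 0.1412]
orientation: [-1.856, -2.532, 0.002]
force: [0.4, 0.2, -0.5]
opening: 0.0374
```

```bash
python3 - <<'E'
from bfit import *
from plan import *
c=cam("wrist"); st=robot.read_state(); print(st["tool_pos"],st["t"],st["opening"])
im=c["color"][:,:,::-1]
cv2.imwrite("pics/w_pcl.png",cv2.resize(im[40:280,50:400],None,fx=2.2,fy=2.2,interpolation=cv2.INTER_CUBIC))
E
```

```text
[ 0.64586124 -0.00284895  0.14079251] 41.1 0.03736390878244213
```

View pics/w_pcl.png

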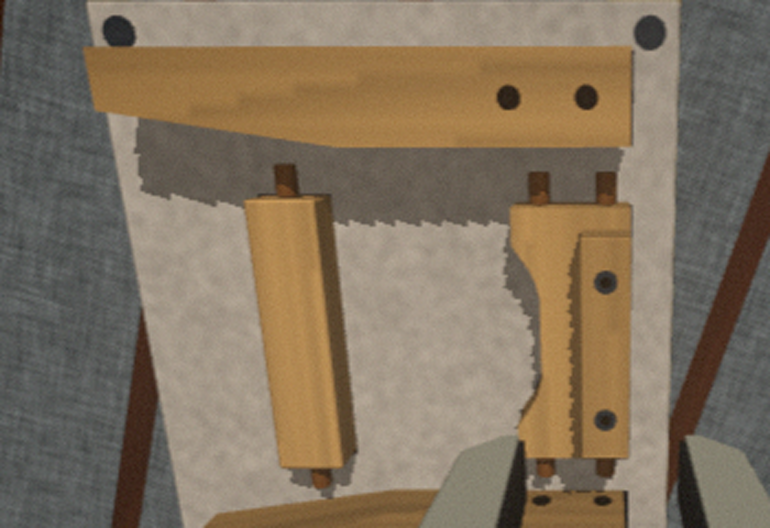

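The cleat sits flush along the apron's straight edge (far edges both at x≈631 in the crop) and is centred between the ends. I'll raise the arm for a full check of all parts.

Emit:
send_rows --targets '[[-0.2,[0,0,-30],0],[-0.2,[0,-8,-30],-0.14],[-0.2,[0,0,-30],-0.14],[-0.2,[0,0,-30],-0.14],[-0.2,[0,0,-30],-0.14],[-0.2,[0,0,-20],-0.14],[-0.2,[0,0,-10],-0.14],[-0.2,[0,0,0],-0.14],[-0.2,[0,0,0],-0.14],[-0.2,[0,0,0],-0.14],[-0.2,[0,0,0],0]]'

```text
t: 42.2
tool_pos: [0.6389, -0.0053, 0.3209]
orientation: [-0.004, -3.139, -0.0]
force: [0.3, -0.0, 0.2]
opening: 0.0373
```

Emit:
send_rows --targets '[[-0.2,[0,-25,0],0],[-0.2,[0,0,0],0],[-0.2,[0,0,0],0],[-0.2,[0,0,0],0]]'

```text
t: 42.6
tool_pos: [0.6392, -0.0299, 0.3221]
orientation: [-0.01, -3.141, -0.001]
force: [0.9, 0.9, 0.3]
opening: 0.0372
```

```bash
python3 - <<'E'
from bfit import *
c=cam("wrist"); ct=cam("top"); st=robot.read_state(); print(st["tool_pos"],st["t"])
B=np.array((.5717,-.0281,.306))
def chk(c,B,tag):
    m=woodmask(c); it=[]
    for k,o in OUT.items():
        t=place(np.array([o]),B)[0]; p0=(*t,B[2]); it.append((k,p0,.012))
        q,f=fit([(c,m)],k,p0,.012)
        d=place(np.array([q[:2]-t]),(0,0,-B[2]))[0]*1e3
        print(tag,k,"err board mm",d.round(1),"rad",round(q[2]-B[2],4),"cost",round(f,3))
    t=place(np.array([[.081,0]]),B)[0]; it.append(("cleat",(*t,B[2]),.032))
    return overlay(c,it,tag)
a=chk(c,B,"fin"); b=chk(ct,np.array((.5709,-.028,.3035)),"ftop")
cv2.imwrite("pics/fintop.png",cv2.resize(b[100:290,120:530],None,fx=1.9,fy=1.9,interpolation=cv2.INTER_CUBIC))
for n in ("filler_tub","glue_bottle","sanding_block"):
    for d in optics.cut_out("top",n): print(n,round(d["confidence"],2),d["point"])
E
```

```text
[ 0.63925294 -0.02971334  0.32245103] 42.7
fin leg_left err board mm [-0.6  0.2] rad 0.0012 cost 0.329
fin leg_right err board mm [-1.6  0.6] rad -0.0014 cost 0.225
fin apron err board mm [2.7 2.4] rad 0.0029 cost 0.291
fin stretcher err board mm [1.1 0.6] rad -0.0008 cost 0.159
ftop leg_left err board mm [  58.3 -192.9] rad 0.2 cost 1.0
ftop leg_right err board mm [-4.4 -0. ] rad -0.0074 cost 0.428
ftop apron err board mm [5.1 2.3] rad -0.0894 cost 0.521
ftop stretcher err board mm [  13.  -129.8] rad 0.1994 cost 0.725
filler_tub 0.75 [426.8, 124.2]
glue_bottle 0.82 [199.4, 122.8]
sanding_block 0.62 [477.6, 228.6]
```

View pics/w_fin.png

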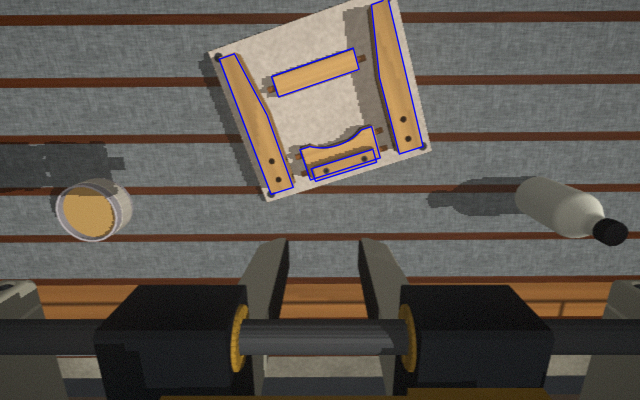

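View pics/fintop.png

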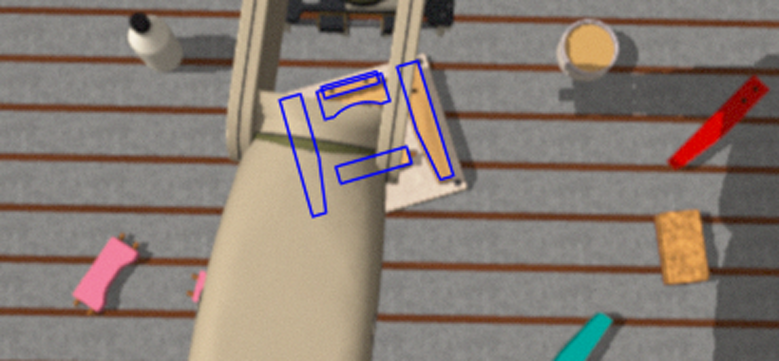

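```bash
python3 -c "
import cv2
a=cv2.imread('pics/w_fin.png');cv2.imwrite('pics/finz.png',cv2.resize(a[0:205,200:440],None,fx=2.9,fy=2.9,interpolation=cv2.INTER_CUBIC))"
```

```text
(no output)
```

View pics/finz.png

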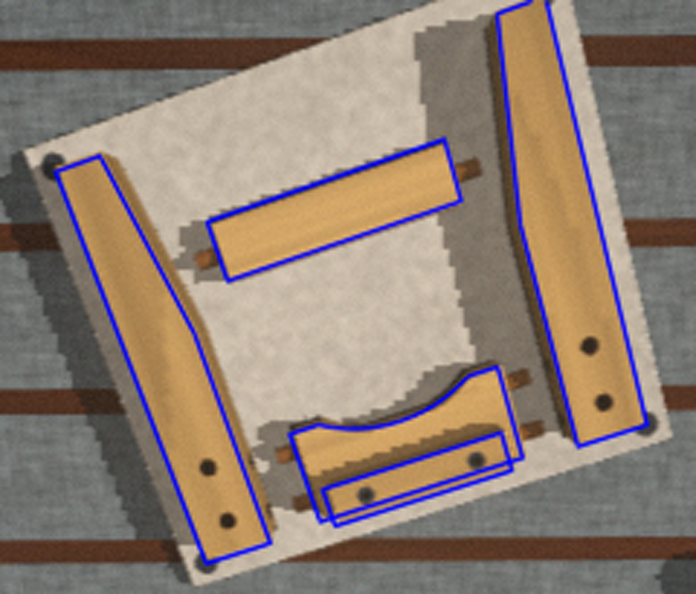

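All five parts match their target overlays within about 2 mm, and the bystanders haven't moved. The gripper is clear at 0.32 m, so I'm handing in.

```bash
python3 -c "
from plant import ticket
print(ticket.close_job())"
```

```text
the job is handed in; nothing more can be done
None
```

The end frame is laid out on the board and handed in at about 43 s. I placed leg_left, leg_right, the apron and the stretcher in that order, then put the cleat on the apron. Only bare-wood parts were moved.

**Placement, by wrist-camera fits:**

| Part | Offset from outline | Angle error |
|---|---|---|
| leg_left | within 1 mm | 0.001 rad |
| leg_right | about 1.7 mm, towards the feet | 0.001 rad |
| apron | about 1 mm, measured before the cleat went on | 0.002 rad |
| stretcher | about 1.2–1.6 mm | 0.001–0.004 rad |

By eye in the close-up, the cleat is flush with the apron's straight edge and centred along it. I did not fit its pose separately after letting go.

**Bystanders:** the tub and bottle show within 2 px of their first positions in the top view. The block had no usable first detection and looks unmoved in the pictures. The gripper was open and clear at z = 0.32 m when I handed in.

**Checks that disagreed:**
- The final apron fit read 2.7 and 2.4 mm off. The cleat lying on the apron skews that fit, and the overlay itself matched.
- The final top-view fits were useless because the arm hid the board.
- One fit of leg_right in the hand went astray on the other wood in view, so I placed it from its measured grip offset instead.

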